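Clamp a syrup jar in the labelling jig

ROBOT

A 6-joint arm with a two-finger parallel gripper is mounted at the origin on the work surface. World frame = base frame: x ahead of the robot, y to its left, z up, the work surface at z = 0. Lengths are in mm, angles in degrees, forces in N, time in s.
With the tool pointing down it reaches from about 300 to 850 mm from the base axis. Payload 4.2 kg.
Tool frame: the origin (TCP) lies midway between the tips of the shut fingers; the grasp point (between the pads) lies 19 mm behind it; z points along the fingers, x is the direction in which the jaws open and shut, and the axes are right-handed (so a half turn about z gives the same grasp; the last joint's range is limited). The gripper opens to 91 mm and grips with 3 to 60 N. Pads are 32 mm wide; open, the fingers measure 118 mm over their backs; the gripper's body (76 mm by 178 mm) begins 60 mm behind the grasp point.
Start: joints at [-70.187, 18.312, 89.639, -0, 72.044, -1.146], TCP at [205.68, -536.972, 213.976] pointing down, gripper open.
Joint ranges: [-177.97, 177.97], [-48.28, 115.42], [12.27, 149.76], [-77.06, 257.06], [2.81, 150.46], [-146.56, 146.56]. Speed limits (degrees/s): [147.25, 147.25, 180, 180, 180, 180].

INTERFACE

Orientations are given as [roll, pitch, yaw] about the fixed x, y, z axes, in that order (R = Rz(yaw) Ry(pitch) Rx(roll)).
In Python, from workcell import env gives the robot as it stands. The module is installed in compiled form; this text tells all that it offers.
- The arm moves only by the tool drive_tool, never from a script. Its argument "series" is a list of rows, each a list of 3 entries, a list of its own where there are three numbers: the closure, from 0 (fully open) to 1 (shut), then the shift along the tool's x, y, z in mm, then the turn, a rotation vector about the tool's x, y, z in rad. In form: [[gripper, [dx, dy, dz], [rx, ry, rz]], ...]. A call has exactly 5 rows; each row is the pose to reach, as a shift and turn from the pose commanded when the call began, along the tool's axes at that moment; what a row does not reach only later rows make up. A row lasts 1/10 s, in which the tool goes at most 50 mm and 8.59 degrees, less where a joint would pass 70% of its speed; a pose out of reach is approached as far as the arm can. A call with a gripper value outside its range is refused whole. The fingers move at their own pace and stop on an object; "squeeze" is the grip in N (left out, the last holds). Time passes only in rows, so rows that repeat a pose let the fingers close, or fill a call up. It gives the time, the measured TCP pose, the force and the opening at its end, in the units of the state.
- env.state(): the state, without advancing time (a new reading comes with each control period).
- env.grab_frame(name): name is "scene" or "top" or "wrist"; returns a dict with "image" (480x640x3 uint8, red, green, blue), "K" (3x3 intrinsics, pixels), "k1" (the pictures are not rectified: a ray, as slopes to the right and down, at radius r is drawn at 1 + k1 r^2 times it, then the intrinsics apply), "origin" and "orientation" of the camera in the world. Camera axes: x right, y down, z forward; pixel columns grow to the right and rows downward; lengths in mm; the calibration is good to about 2 mm. A picture is of the moment at which its call begins. There is no depth.
- env.job_done(): hands the job in, once; it reports no verdict.
The state is a dict: "time_s": time; "qpos": joint angles; "qvel": joint speeds; "effort": joint torques, N m; "ee_pos": TCP position; "ee_rot": TCP orientation; "force": force on the tool from outside, world axes, zero at the start; "torque": the same for the moment, N m; "gripper_width": finger opening in mm.
Only numpy, scipy, OpenCV 4.12 (cv2) and the standard library are available. Lean on these libraries where they do the work, as an engineer would, in place of code of your own. Each camera call takes 0.05 s, during which the arm holds its last target.

TASK

Stand the green-lidded jar upright on the black square of the labelling jig and let go of it; then turn the red feed knob clockwise, following it as its carriage moves, until the pad has pushed the jar home into the orange V stop and the pad's spring is pressed about half-way in (about 14 N), never so far that the pad bottoms out on the glass. Let go, leaving the jar clamped like that and everything else on the table where it stands.

Things in the scene. Friction and masses are not known exactly. Their poses are not given: they have to be found in the camera images.
- jig: labelling jig: aluminium base plate 120 x 250 x 16 mm, fixed; origin on the table under it; y runs along the slide from the carriage to the orange V stop, z up. The V (50 mm high) faces the carriage and centres the jar on the y axis: the seated jar's centre is at y = 60 to 74 mm, depending on where the stop was last clamped (not measured; it does not move)
- jig_place (a point): centre of the black rubber square on top of the jig's deck, 16 mm above the table (jig frame x 0, y 55 mm): where to stand the jar. A jar stood here is 5 to 19 mm short of the V stop and 9 to 21 mm clear of the pad, which later pushes it along the deck into the V
- carriage: blue carriage, 110 x 70 mm, slides along jig +y; axes as the jig's, origin on the deck under the knob's axis. On its +y side a black sprung pad, 56 mm wide, 40 mm high, mid-height 52 mm above the table; its free face is 57 to 63 mm from the origin, as its screw was last set (not measured). Its spring gives 4 N per mm for 7 mm (half-way 14 N), then is hard
- knob (a joint): angle of the red feed knob, rad; grows clockwise seen from above and feeds the carriage, knob and all, 12 mm per rad along jig +y; range 0 to 4.0; at 0 the knob's sides are parallel to jig x and y. Friction 0.26 N m; each newton on the pad adds 0.012 N m (knob torque plus 0.012 m times your push along +y count together). Stays where it is left
- knob_grip (a point): centre of the red square knob (34 x 34 mm, 26 mm high, upright axis, white dot on top), 112 mm above the table; travels with the carriage and turns with the knob, its x and y axes square to the sides. 24 mm of free height below the knob, save its 20 mm thick neck
- jar_center (a point): centre (half-way up) of the green-lidded glass jar of dark syrup: round, straight-sided, 60 mm across (lid 59 mm), 80 mm high, about 0.33 kg, starts standing on the table
- jar: the same green-lidded jar, origin at the centre of its underside, z up
- jar_white: the white-lidded syrup jar (60 mm across, 80 mm high), to be left alone; origin at its underside
- jar_honey: the yellow-lidded honey jar (60 mm across, 80 mm high), to be left alone; origin at its underside
- flask1: a dark bottle with a red cap (64 mm across, 220 mm high), to be left alone; origin at its underside
- flask2: a second dark bottle with a red cap (64 mm across, 220 mm high), to be left alone; origin at its underside
- label_roll: a roll of blank labels (80 mm across, 50 mm high), to be left alone; origin at its underside
- brush: a hand brush lying on the table, to be left alone; origin on the underside
- lid_tray: a white tray (160 x 200 x 40 mm) with two spare lids, to be left alone; origin at its underside
Mind the look-alikes: they are no part of the job. What is shaped like the jar but blue or purple is not meant.

How it is judged:
By the outcome, as a careful person would: the job done as asked, in the order asked, and still so for the second after the job is handed in, with the robot touching nothing.
It also fails if it takes over 72 s, if anything falls off the work surface, if the arm or the gripper's body presses on something with over 40 N, if the wrist force passes 120 N, or if a joint passes its speed limit or range.

## Working session

There is one attempt and no reset: what is moved stays moved. The work goes in short steps, Python scripts to look and compute and a tool call to move; the robot and the scene stay as the last step left them, time stands still between calls to the robot, and variables do not carry over. Pictures are saved under pics/ and viewed, and the job is handed in when it is done.

Besides the shell and the picture viewer there is one more tool, called after "Request:" as name(argument=value, ...) on one line, values as JSON. drive_tool: Moves the arm, as the interface text tells. Its arguments: {"type":"object","properties":{"series":{"type":"array","items":{"type":"array"}},"squeeze":{"type":"number"}},"required":["series"]}

```bash
mkdir -p pics
cat > h.py <<'E'
import numpy as np, cv2, json, sys
from workcell import env
def grab(n,fn):
    f=env.grab_frame(n); cv2.imwrite('pics/'+fn+'.png',f['image'][:,:,::-1]); 
    import pickle; pickle.dump(f,open('pics/'+fn+'.pkl','wb')); return f
E
python3 - <<'E'
from h import *
print(env.state())
for n in ['scene','top','wrist']:
    f=grab(n,n+'0'); print(n,f['K'],f['k1'],f['origin'],f['orientation'])
E
```

```text
{'time_s': 0.0, 'qpos': array([-7.01873077e+01,  1.83489696e+01,  8.97049823e+01, -2.94048430e-03,
        7.20428094e+01, -1.14455126e+00]), 'qvel': array([-0.00186715, -0.1272736 , -0.02630068, -0.05005203,  0.05783676,
       -0.04331094]), 'effort': array([-2.48767858e-03, -4.12463057e+01, -2.31977248e+01,  7.25401123e-02,
        4.58456366e-02, -1.48232430e-04]), 'ee_pos': array([ 205.49234718, -536.50014745,  213.15669915]), 'ee_rot': array([ 1.79999138e+02,  9.67978399e-02, -6.90418482e+01]), 'force': array([-0.01760289,  0.53437397, -0.32294981]), 'torque': array([0.02852468, 0.02574502, 0.08706301]), 'gripper_width': 91.36723257567164}
scene [[505.53702314   0.         312.04288562]
 [  0.         505.53702314 243.587977  ]
 [  0.           0.           1.        ]] -0.1159788040045809 [ 957.80637144 -500.74749315 1179.15334594] [-148.98647881    0.33217774   33.81015677]
top [[450.60731729   0.         327.96790792]
 [  0.         450.60731729 246.33783538]
 [  0.           0.           1.        ]] 0.00363151332356972 [ 329.64728741   47.36190716 1333.25723942] [-168.53534226   -0.38294361  -91.05454086]
wrist [[405.76532527   0.         320.80404371]
 [  0.         405.76532527 232.64638295]
 [  0.           0.           1.        ]] -0.05394769502611748 [ 281.26557626 -507.87501213  384.37784959] [ 1.63489217e+02  4.95599216e-02 -6.90100956e+01]
```

View pics/scene0.png

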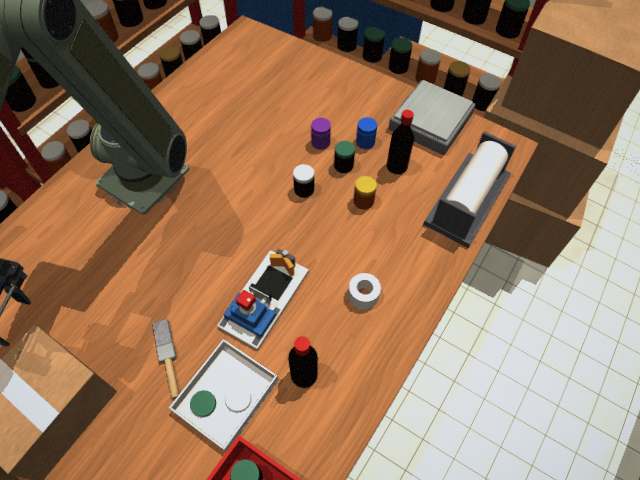

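View pics/top0.png

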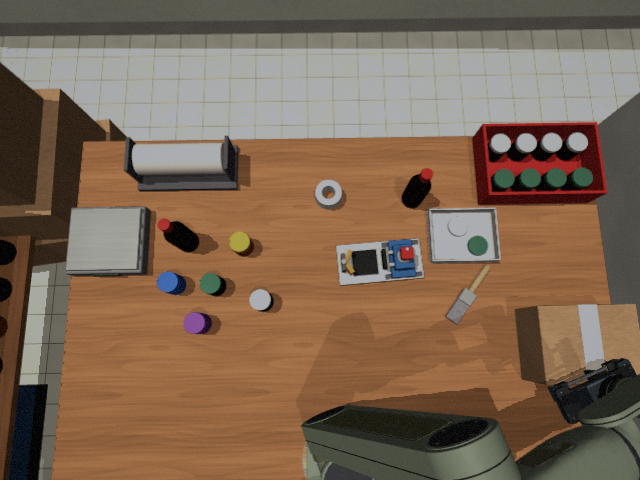

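View pics/wrist0.png

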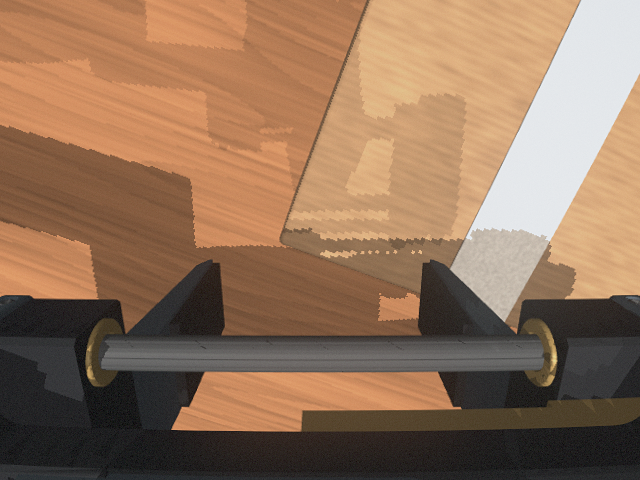

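Candidates for the green-lidded jar are:
- the standing jar: scene (345,156), top (211,284)
- the spare green lid in the tray: scene (203,403), top (478,245)
- the green-lidded jars in the red crate: top (503–582,180)
- the shelf jars: scene (373,45), (400,52)

The blue (367,132), purple (321,133), white (304,180) and yellow (365,192) jars are excluded by colour. I choose the one standing free on the table and check it in close crops.

Run:
```python
import cv2
s=cv2.imread('pics/scene0.png');t=cv2.imread('pics/top0.png')
def c(im,x,y,w,h,k,fn):
    cv2.imwrite('pics/'+fn+'.png',cv2.resize(im[y:y+h,x:x+w],None,fx=k,fy=k,interpolation=cv2.INTER_CUBIC))
c(s,290,110,120,110,5,'s_jar'); c(s,210,240,110,110,5,'s_jig')
c(t,150,210,140,140,4,'t_jar'); c(t,330,225,100,70,7,'t_jig')
```

```text
(no output)
```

View pics/s_jar.png

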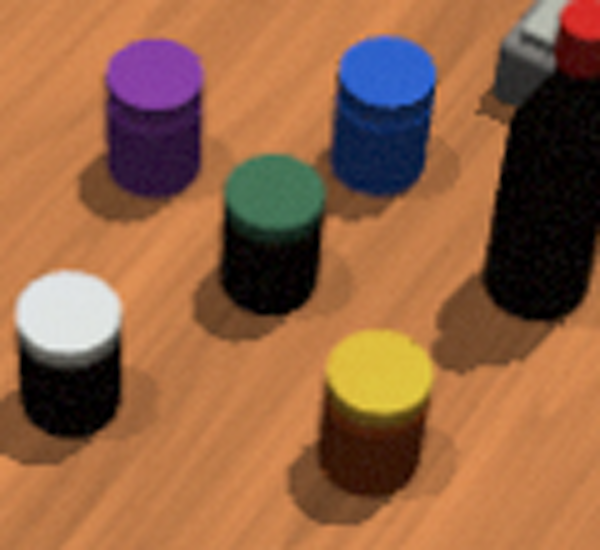

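View pics/s_jig.png

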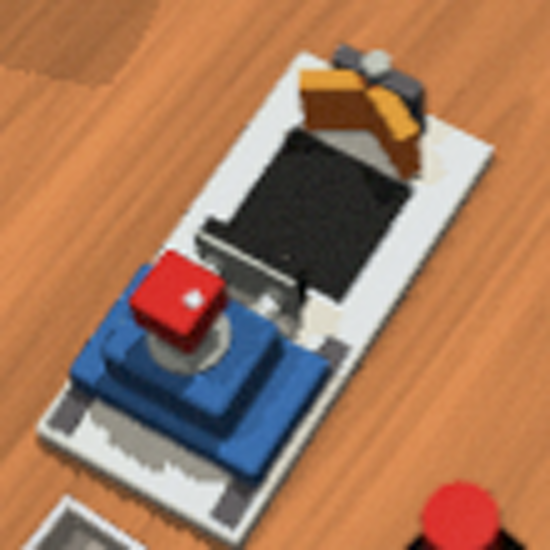

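View pics/t_jar.png

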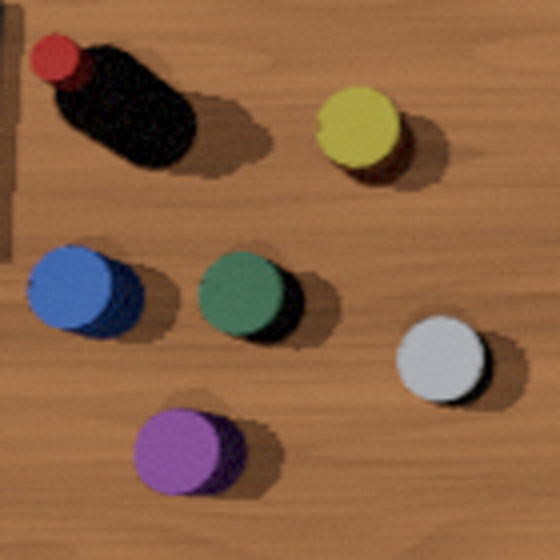

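View pics/t_jig.png

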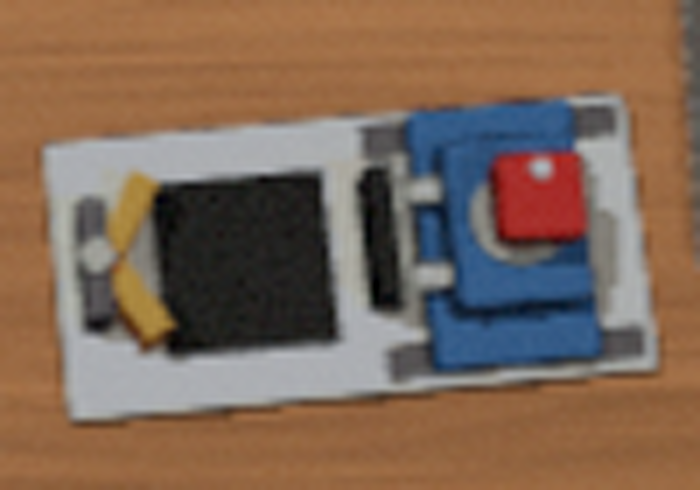

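```bash
cat >> h.py <<'E'
from scipy.spatial.transform import Rotation as R
import pickle
def L(fn): return pickle.load(open('pics/'+fn+'.pkl','rb'))
def ray(f,uv):
    k1=f['k1']; K=f['K']
    d=cv2.undistortPoints(np.array([[uv]],float),K,np.array([k1,0,0,0.]),).ravel()
    Rm=R.from_euler('xyz',f['orientation'],degrees=True).as_matrix()
    v=Rm@np.array([d[0],d[1],1]); return np.array(f['origin']),v/np.linalg.norm(v)
def onz(f,uv,z):
    o,v=ray(f,uv); return o+v*(z-o[2])/v[2]
def tri(rs):
    A=sum(np.eye(3)-np.outer(v,v) for o,v in rs); b=sum((np.eye(3)-np.outer(v,v))@o for o,v in rs)
    p=np.linalg.solve(A,b); e=[np.linalg.norm((np.eye(3)-np.outer(v,v))@(p-o)) for o,v in rs]; return p,e
def proj(f,p):
    Rm=R.from_euler('xyz',f['orientation'],degrees=True).as_matrix()
    c=Rm.T@(np.array(p)-f['origin'])
    x=c[:2]/c[2]; x=x*(1+f['k1']*(x@x)); return f['K'][:2,:2]@x+f['K'][:2,2]
def cr(x0,y0,k): return lambda u,v: ((u+.5)/k-.5+x0,(v+.5)/k-.5+y0)
np.set_printoptions(precision=1,suppress=True)
E
python3 - <<'E'
from h import *
S=L('scene0');T=L('top0')
sj=cr(290,110,5);sg=cr(210,240,5);tj=cr(150,210,4);tg=cr(330,225,7)
def p(n,a,b): 
    q,e=tri([ray(S,a),ray(T,b)]); print(n,q,'err',np.array(e))
p('lid',sj(274.5,194),tj(241,294))
p('white',sj(69,314),tj(440,359)); p('yellow',sj(380,373),tj(358,127)); p('blue',sj(387,72),tj(70,288)); p('purple',sj(155,75),tj(177,451))
p('sq1',sg(298,130),tg(155,187)); 
p('sqR',sg(412,187),tg(155,187))
for n,a,b in [('A',(305,53),(72,420)),('B',(493,148),(43,147)),('C',(235,545),(622,95)),('D',(40,430),(657,368))]: p(n,sg(*a),tg(*b))
for n,a,b in [('sqA',(298,130),(170,355)),('sqB',(412,187),(155,187)),('sqC',(340,303),(322,173)),('dot',(193,298),(542,168))]: p(n,sg(*a),tg(*b))
print('kn',[onz(T,tg(*q),125) for q in [(493,155),(580,152),(586,238),(498,242)]])
E
```

```text
lid [484.2 365.1  77. ] err [1.2 1.2]
white [436.3 225.5  78.2] err [1.3 1.3]
yellow [601.7 285.6  78.6] err [1.3 1.3]
blue [490.1 483.3  79.2] err [1.4 1.4]
purple [376.5 404.3  79.3] err [1.5 1.5]
sq1 [550.6 -51.1  90.6] err [24.6 24.6]
sqR [578.6 -37.2  21.6] err [1.1 1.1]
A [481.5   0.2  12.6] err [0.7 0.7]
B [598.1   9.1  12.5] err [1.7 1.7]
C [ 616.4 -239.8   13.6] err [1.8 1.8]
D [ 499.4 -247.1   12.2] err [0.6 0.6]
sqA [507.8 -41.4  16.9] err [0.6 0.6]
sqB [578.6 -37.2  21.6] err [1.1 1.1]
sqC [ 584.3 -109.    16.2] err [1.3 1.3]
dot [ 563.1 -181.9  128. ] err [1.4 1.4]
kn [array([ 570.1, -162.4,  125. ]), array([ 570.7, -196.6,  125. ]), array([ 536.5, -197. ,  125. ]), array([ 535.6, -162.6,  125. ])]
```

The crops confirm the choice. The dark glass jar with the green lid is at scene (345,149) and top (210,283), clearly different from the blue, purple, white and yellow jars. Next I measure the jig frame, knob, flasks and V tips.

Run:
```python
from h import *
S=L('scene0');T=L('top0')
sg=cr(210,240,5);tg=cr(330,225,7);tj=cr(150,210,4)
c=[onz(T,tg(*q),16)[:2] for q in [(155,187),(322,173),(340,340),(170,355)]]
print('sq top',np.array(c),np.mean(c,0))
c=[onz(S,sg(*q),16)[:2] for q in [(298,130),(412,187),(340,303)]]
print('sq scene',np.array(c),(c[0]+c[2])/2)
A=np.array([onz(T,tg(*q),16)[:2] for q in [(43,147),(622,95),(657,368),(72,420)]])
B=np.array([onz(S,sg(*q),16)[:2] for q in [(493,148),(235,545),(40,430),(305,53)]])
for P in (A,B):
    v=(P[0]-P[1])+(P[3]-P[2]); w=(P[0]-P[3])+(P[1]-P[2])
    print('plate c',P.mean(0),'yaw from y',np.degrees(np.arctan2(-v[0],v[1])),'from x',np.degrees(np.arctan2(w[1],w[0])),np.linalg.norm(v)/2,np.linalg.norm(w)/2)
print('flasks caps', tri([ray(S,(302,343)),ray(T,(426,175))]), tri([ray(S,(407,116)),ray(T,tj(57,58))]))
print('V tips',[onz(T,tg(*q),58) for q in [(135,172),(160,182),(150,347),(178,325),(118,258)]])
print('V tips S',[onz(S,sg(*q),66) for q in [(300,72),(357,72),(418,130),(400,140),(365,90)]])
print('pad',[onz(T,tg(*q),72) for q in [(360,172),(385,168),(373,308),(400,305)]])
```

```text
sq top [[ 580.4  -36.8]
 [ 585.2 -108.1]
 [ 513.4 -112.8]
 [ 508.3  -41. ]] [546.8 -74.7]
sq scene [[ 507.   -41.5]
 [ 576.   -35.9]
 [ 583.4 -109.9]] [545.2 -75.7]
plate c [ 549.1 -118.1] yaw from y 4.172255949628997 from x 4.257572110959083 248.22854864647704 117.69412708873297
plate c [ 549.2 -121.4] yaw from y 4.144157322462654 from x 3.6245897125327673 247.9435871933099 115.78173489720345
flasks caps (array([ 742.8, -225.2,  213.5]), [np.float64(0.4005617193312349), np.float64(0.40056171933114953)]) (array([620.4, 452.7, 210.8]), [np.float64(2.4662221409564746), np.float64(2.4662221409563934)])
V tips [array([578.8, -26. ,  58. ]), array([574.4, -36.2,  58. ]), array([506. , -30.1,  58. ]), array([514.9, -41.8,  58. ]), array([543. , -18.1,  58. ])]
V tips S [array([507.4, -33.7,  66. ]), array([531.6, -17.6,  66. ]), array([576.6, -27.9,  66. ]), array([572.3, -37.5,  66. ]), array([541.1, -23.9,  66. ])]
pad [array([ 574.5, -117. ,   72. ]), array([ 576. , -127.3,   72. ]), array([ 518.4, -119.9,   72. ]), array([ 519.4, -130.9,   72. ])]
```

```bash
cat > plan.py <<'E'
# usage: plan.py x y z yaw n_calls  -> per-call total shift (tool axes), turn rz ; from the measured pose, tool assumed vertical
from h import *
s=env.state(); p=s['ee_pos']; r=s['ee_rot']
def go(tp,ty,n):
    p0=np.array(p); y0=r[2]; Rm=R.from_euler('xyz',r,degrees=True)
    dy=(ty-y0+180)%360-180; d=(np.array(tp)-p0)/n
    for i in range(n):
        Ri=R.from_euler('z',dy*i/n,degrees=True)*Rm
        t=Ri.inv().apply(d); print('call',i+1,'shift per row',np.round(t/5,2),'total',np.round(t,1),'rz/row %.4f total %.4f'%(-np.radians(dy)/n/5,-np.radians(dy)/n),'mm/row %.1f'%(np.linalg.norm(d)/5))
if __name__=='__main__':
    print('t',s['time_s'],'pos',p,'rot',r,'q',s['qpos'],'F',s['force'],'w',s['gripper_width'])
    if len(sys.argv)>1:
        a=[float(x) for x in sys.argv[1:]]; go(a[:3],a[3],int(a[4]))
E
python3 plan.py 484 365 200 4.2 4; python3 plan.py 484 290 200 4.2 4
```

```text
t 0.15 pos [ 205.5 -536.6  213.3] rot [-180.     0.1  -69. ] q [-70.2  18.3  89.7   0.   72.   -1.1] F [ 1.6 -0.1  0.4] w 91.13768885932181
call 1 shift per row [-37.1 -29.1   0.7] total [-185.6 -145.6    3.6] rz/row -0.0639 total -0.3196 mm/row 47.2
call 2 shift per row [-26.1 -39.3   0.7] total [-130.4 -196.6    3.5] rz/row -0.0639 total -0.3196 mm/row 47.2
call 3 shift per row [-12.4 -45.5   0.7] total [ -62.1 -227.6    3.4] rz/row -0.0639 total -0.3196 mm/row 47.2
call 4 shift per row [  2.5 -47.1   0.7] total [  12.6 -235.6    3.3] rz/row -0.0639 total -0.3196 mm/row 47.2
t 0.15 pos [ 205.5 -536.6  213.3] rot [-180.     0.1  -69. ] q [-70.2  18.3  89.7   0.   72.   -1.1] F [ 1.6 -0.1  0.4] w 91.13768885932181
call 1 shift per row [-33.6 -27.8   0.7] total [-168.1 -138.9    3.6] rz/row -0.0639 total -0.3196 mm/row 43.6
call 2 shift per row [-23.2 -36.9   0.7] total [-115.9 -184.7    3.5] rz/row -0.0639 total -0.3196 mm/row 43.6
call 3 shift per row [-10.4 -42.4   0.7] total [ -52.  -211.8    3.4] rz/row -0.0639 total -0.3196 mm/row 43.6
call 4 shift per row [  3.4 -43.5   0.7] total [  17.1 -217.4    3.3] rz/row -0.0639 total -0.3196 mm/row 43.6
```

Request:
drive_tool(series=[[0, [-33, -27.5, 0], [0, 0, -0.064]], [0, [-66, -55, 0], [0, 0, -0.128]], [0, [-99, -82.5, 0], [0, 0, -0.192]], [0, [-132, -110, 0], [0, 0, -0.256]], [0, [-165, -137, 0], [0, 0, -0.32]]])

```text
time_s: 0.65
ee_pos: [274.7, -332.1, 213.7]
ee_rot: [-180.0, 0.0, -50.6]
force: [0.8, -0.1, 0.7]
gripper_width: 91.1
```

Request:
drive_tool(series=[[0, [-23, -36.5, 0], [0, 0, -0.064]], [0, [-46, -73, 0], [0, 0, -0.128]], [0, [-69, -109.5, 0], [0, 0, -0.192]], [0, [-92, -146, 0], [0, 0, -0.256]], [0, [-114, -182, 0], [0, 0, -0.32]]])

```text
time_s: 1.15
ee_pos: [343.2, -128.6, 214.0]
ee_rot: [-180.0, -0.0, -32.2]
force: [1.3, -0.0, -0.7]
gripper_width: 91.4
```

```bash
python3 plan.py 484 250 200 4.2 2
```

```text
t 1.15 pos [ 343.2 -128.6  214. ] rot [-180.    -0.   -32.2] q [-22.3  -0.9 113.4  -0.   67.6   9.9] F [ 1.3 -0.  -0.7] w 91.35655447654561
call 1 shift per row [ -8.3 -39.5   1.4] total [ -41.5 -197.7    7. ] rz/row -0.0636 total -0.3180 mm/row 40.4
call 2 shift per row [  4.5 -40.1   1.4] total [  22.4 -200.7    7. ] rz/row -0.0636 total -0.3180 mm/row 40.4
```

Request:
drive_tool(series=[[0, [-8, -39.5, 1], [0, 0, -0.064]], [0, [-16, -79, 2], [0, 0, -0.128]], [0, [-25, -118.5, 4], [0, 0, -0.192]], [0, [-33, -158, 5], [0, 0, -0.256]], [0, [-41, -197, 7], [0, 0, -0.318]]])

```text
time_s: 1.65
ee_pos: [414.3, 59.7, 206.9]
ee_rot: [180.0, -0.0, -14.0]
force: [1.5, -0.4, 1.0]
gripper_width: 91.3
```

Request:
drive_tool(series=[[0, [5, -40, 1], [0, 0, -0.064]], [0, [9, -80, 2], [0, 0, -0.128]], [0, [13, -120, 4], [0, 0, -0.192]], [0, [18, -160, 5], [0, 0, -0.256]], [0, [22, -200, 7], [0, 0, -0.318]]])

```text
time_s: 2.15
ee_pos: [484.6, 248.1, 199.7]
ee_rot: [180.0, 0.0, 4.2]
force: [0.6, -0.5, -0.6]
gripper_width: 91.2
```

Run:
```python
from h import *
f=grab('wrist','w1'); print(env.state()['ee_pos'],env.state()['ee_rot'],f['origin'],f['orientation'])
print('expected lid',proj(f,[484,365,80]))
```

```text
[487.  253.7 199. ] [-179.7   -0.2    4.4] [478.8 328.8 370.8] [163.4  -0.1   4.3]
expected lid [332.2  57.2]
```

View pics/w1.png

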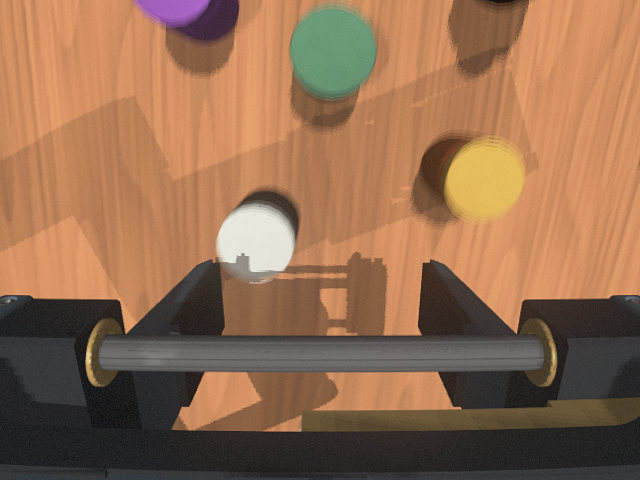

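The green lid is centred near (333,52), but the frame was blurred because the arm was still settling. The white lid is at (256,241) and the yellow at (484,179). I take it again at rest.

Run:
```python
from h import *
f=grab('wrist','w2'); f=grab('wrist','w2'); print(env.state()['ee_pos'],env.state()['ee_rot'],f['origin'],f['orientation'])
for n,q in dict(g=[484.2,365.1,80],w=[436.3,225.5,80],y=[601.7,285.6,80],p=[376.5,404.3,80]).items(): print(n,proj(f,q))
im=f['image']; hsv=cv2.cvtColor(im,cv2.COLOR_RGB2HSV)
for n,(lo,hi) in dict(g=((60,60,50),(90,255,255)),y=((20,120,120),(32,255,255)),w=((0,0,190),(180,40,255))).items():
    m=cv2.inRange(hsv,lo,hi); k,l,s,c=cv2.connectedComponentsWithStats(m); 
    for i in range(1,k):
        if s[i,4]>1500: print(n,s[i],c[i], onz(f,c[i],80))
```

```text
[484.4 248.1 198.9] [180.    0.1   4.2] [479.5 330.8 370.2] [163.5  -0.1   4.3]
g [331.1  60.8]
w [252.9 252.6]
y [482.3 191.1]
p [170.2 -14.7]
g [ 287   15   86   91 6054] [329.6  60.1] [483.2 365.5  80. ]
y [ 442  150   78   79 4664] [480.4 189.4] [600.1 286.7  80. ]
w [ 214  216   76   57 3200] [252.8 244. ] [436.  232.3  80. ]
```

View pics/w2.png

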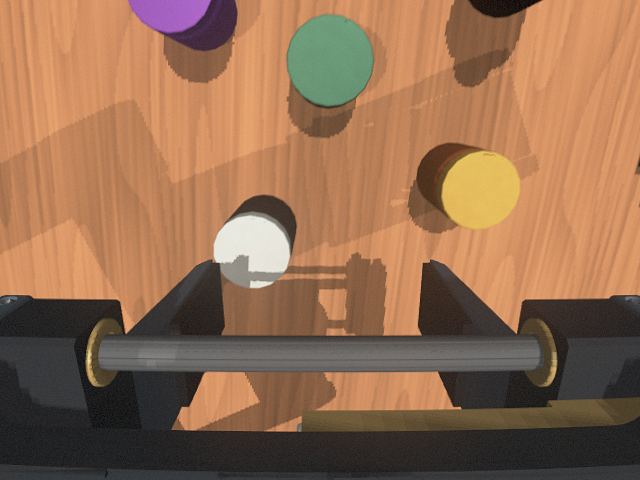

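The green lid is at (330,60). It back-projects to (483,365.5), within 1 mm of the two-view result, and the lid top measures about 78–80 mm high. I move over it and descend to a grasp height of about 58 mm (TCP z 39).

```bash
python3 plan.py 484 365.4 150 4.2 1
```

```text
t 2.3 pos [484.4 248.1 198.9] rot [180.    0.1   4.2] q [25.9 16.2 95.  -0.  68.9 21.7] F [-0.3 -0.3 -1.1] w 91.11962947520682
call 1 shift per row [  1.7 -23.4   9.8] total [   8.3 -117.1   48.8] rz/row 0.0000 total 0.0002 mm/row 25.4
```

Request:
drive_tool(series=[[0, [2.5, -35, 14], [0, 0, 0]], [0, [5, -70, 29], [0, 0, 0]], [0, [7.5, -105, 44], [0, 0, 0]], [0, [8.3, -117, 49], [0, 0, 0]], [0, [8.3, -117, 49], [0, 0, 0]]])

```text
time_s: 2.8
ee_pos: [483.6, 363.5, 149.9]
ee_rot: [179.9, 0.1, 4.1]
force: [-0.1, -0.6, 0.4]
gripper_width: 91.4
```

```bash
python3 plan.py 484 365.4 40 4.2 1
python3 - <<'E'
from h import *
grab('wrist','w3')
E
```

```text
t 2.8 pos [483.6 363.5 149.9] rot [179.9   0.1   4.1] q [35.9 23.6 91.  -0.  65.5 31.7] F [-0.1 -0.6  0.4] w 91.40291140034594
call 1 shift per row [ 0.2 -0.4 22. ] total [  0.8  -2.1 109.9] rz/row -0.0003 total -0.0013 mm/row 22.0
```

View pics/w3.png

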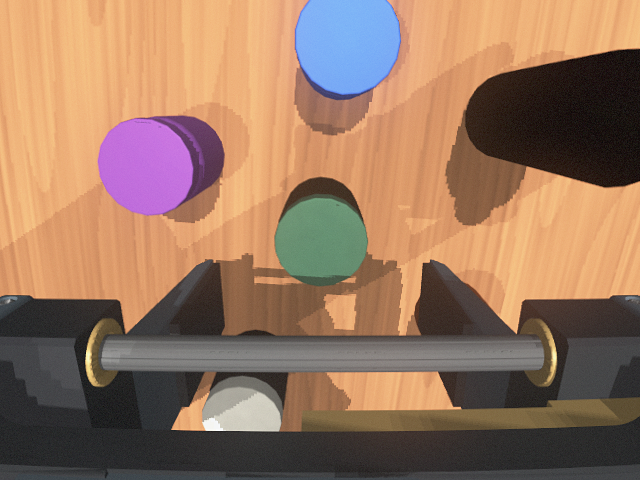

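The green lid at (321,239) sits midway between the fingertips (218 and 424). I go down.

Request:
drive_tool(series=[[0, [0.5, -1, 30], [0, 0, 0]], [0, [0.5, -1, 60], [0, 0, 0]], [0, [0.5, -1, 90], [0, 0, 0]], [0, [0.5, -1, 110], [0, 0, 0]], [0, [0.5, -1, 110], [0, 0, 0]]])

```text
time_s: 3.35
ee_pos: [483.5, 361.7, 39.2]
ee_rot: [179.8, 0.3, 4.0]
force: [0.4, -0.1, 0.3]
gripper_width: 91.7
```

Request:
drive_tool(series=[[0.6, [0, 0, 0], [0, 0, 0]], [0.6, [0, 0, 0], [0, 0, 0]], [0.6, [0, 0, 0], [0, 0, 0]], [0.6, [0, 0, 0], [0, 0, 0]], [0.6, [0, 0, 0], [0, 0, 0]]], squeeze=30)

```text
time_s: 3.85
ee_pos: [484.4, 364.9, 41.9]
ee_rot: [-180.0, 0.0, 4.1]
force: [-1.7, -1.1, 6.7]
gripper_width: 58.9
```

```bash
python3 plan.py 484 365.4 100 4.2 1
python3 - <<'E'
from h import *
grab('scene','s4')
import cv2
cv2.imwrite('pics/s4c.png',cv2.resize(cv2.imread('pics/s4.png')[80:220,250:430],None,fx=4,fy=4))
E
```

```text
t 3.85 pos [484.4 364.9  41.9] rot [-180.     0.     4.1] q [35.9 29.7 98.3  0.  52.  31.8] F [-1.7 -1.1  6.7] w 58.90183694059335
call 1 shift per row [ -0.1  -0.1 -11.6] total [ -0.4  -0.6 -58.1] rz/row -0.0005 total -0.0024 mm/row 11.6
```

View pics/s4c.png

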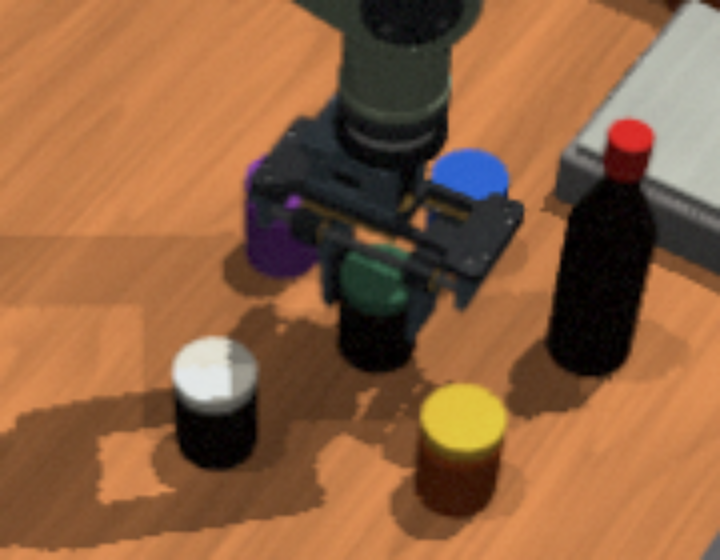

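The scene view shows the jaws around the green-lidded jar at crop (378,300), with the neighbours untouched. Width is 58.9 mm. I lift it a little and check.

Request:
drive_tool(series=[[0.6, [0, 0, -10], [0, 0, 0]], [0.6, [0, 0, -25], [0, 0, 0]], [0.6, [0, 0, -50], [0, 0, 0]], [0.6, [0, 0, -80], [0, 0, 0]], [0.6, [0, 0, -100], [0, 0, 0]]])

```text
time_s: 4.4
ee_pos: [485.3, 365.2, 142.8]
ee_rot: [-180.0, -0.1, 4.1]
force: [0.6, 0.8, -4.3]
gripper_width: 59.0
```

```bash
python3 - <<'E'
from h import *
grab('wrist','w5');f=grab('wrist','w5')
E
python3 plan.py 545.5 -75 142 4.2 2
```

```text
t 4.5 pos [486.5 366.  144.1] rot [-179.8   -0.3    4.1] q [35.9 24.  91.4 -0.  64.2 31.8] F [ 0.9  0.5 -4.1] w 58.896769332790605
call 1 shift per row [ 2.8 44.4  0.1] total [ 13.7 222.1   0.4] rz/row -0.0002 total -0.0011 mm/row 44.5
call 2 shift per row [ 2.7 44.4  0.1] total [ 13.5 222.1   0.4] rz/row -0.0002 total -0.0011 mm/row 44.5
```

View pics/w5.png

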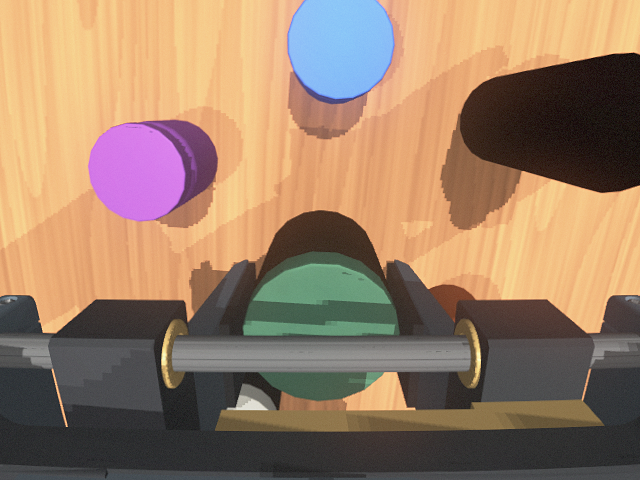

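The jar is held straight between the fingers; the lid is at (322,326). I carry it across to the jig.

Request:
drive_tool(series=[[0.6, [0.7, 12, 0], [0, 0, 0]], [0.6, [2, 40, 0], [0, 0, 0]], [0.6, [5, 80, 0], [0, 0, 0]], [0.6, [7, 120, 0], [0, 0, 0]], [0.6, [10, 160, 0], [0, 0, 0]]])

```text
time_s: 5.0
ee_pos: [504.5, 203.2, 138.7]
ee_rot: [179.9, 0.2, 4.1]
force: [0.5, -0.4, -3.7]
gripper_width: 58.9
```

Request:
drive_tool(series=[[0.6, [2.5, 40, 0], [0, 0, 0]], [0.6, [5, 80, 0], [0, 0, 0]], [0.6, [7.5, 120, 0], [0, 0, 0]], [0.6, [10, 160, 0], [0, 0, 0]], [0.6, [12, 200, 0], [0, 0, 0]]])

```text
time_s: 5.5
ee_pos: [530.4, 4.9, 138.9]
ee_rot: [180.0, 0.2, 4.1]
force: [0.8, 0.7, -3.2]
gripper_width: 58.7
```

Request:
drive_tool(series=[[0.6, [2, 30, 0], [0, 0, 0]], [0.6, [4, 60, 0], [0, 0, 0]], [0.6, [5, 75, 0], [0, 0, 0]], [0.6, [5, 80, 0], [0, 0, 0]], [0.6, [5, 80, 0], [0, 0, 0]]])

```text
time_s: 6.0
ee_pos: [542.1, -72.2, 140.0]
ee_rot: [-180.0, 0.1, 4.0]
force: [-0.6, 0.2, -3.5]
gripper_width: 58.8
```

```bash
python3 - <<'E'
from h import *
grab('wrist','w6');f=grab('wrist','w6')
g=grab('top','t6');grab('scene','s6')
cv2.imwrite('pics/t6c.png',cv2.resize(cv2.imread('pics/t6.png')[215:305,310:440],None,fx=6,fy=6,interpolation=cv2.INTER_CUBIC))
cv2.imwrite('pics/s6c.png',cv2.resize(cv2.imread('pics/s6.png')[210:350,200:330],None,fx=4,fy=4,interpolation=cv2.INTER_CUBIC))
E
python3 plan.py 546 -75.2 100 4.2 1
```

```text
t 6.2 pos [542.6 -71.  140.8] rot [-180.     0.     4.1] q [ -8.7  19.1  99.7   0.   61.2 -12.8] F [ 0.7  0.5 -3. ] w 59.14042655092336
call 1 shift per row [0.6 0.9 8.2] total [ 3.1  4.4 40.8] rz/row -0.0002 total -0.0009 mm/row 8.2
```

View pics/w6.png

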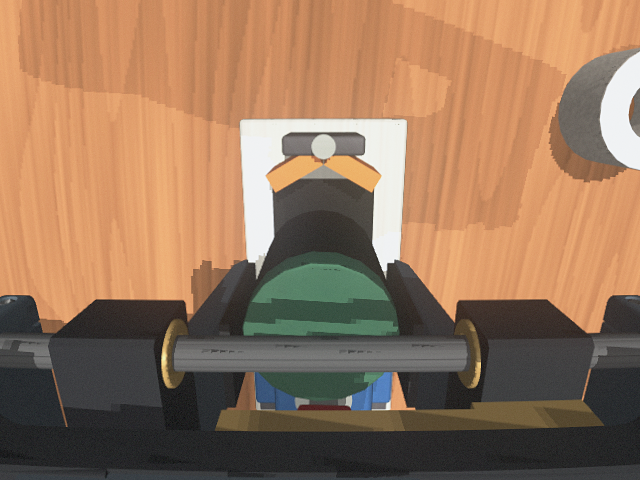

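View pics/s6c.png

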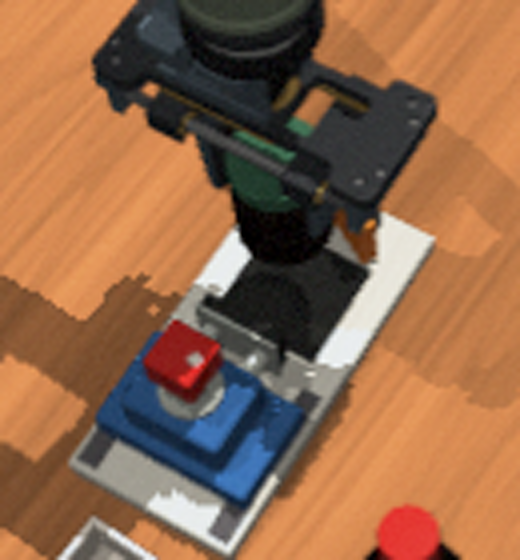

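The wrist view shows the held lid at (321,327), the V at (323,165) and the plate's far corners at (242,120) and (407,120). The scene view shows the jar hanging over the black square, clear of the pad. I check the plate position from these wrist pixels.

Run:
```python
from h import *
f=L('w6')
for q in [(241.5,120),(407,120),(275.5,192),(372,192)]: print(q,onz(f,q,16))
for q in [(323,163),(275,190),(372,190),(267,173),(382,177)]: print('V',q,onz(f,q,66))
# expected plate corners from jig frame
o=np.array([550,-130.1]); a=np.radians(4.15); X=np.array([np.cos(a),np.sin(a)]);Y=np.array([-X[1],X[0]])
for x,y in [(-60,135),(60,135),(-36,91),(36,91)]: p=o+x*X+y*Y; print(p,proj(f,[*p,16]))
p=env.state()['ee_pos']; print(p, proj(f,[*p[:2],p[2]+39]))
```

```text
(241.5, 120) [481.2   0.2  16. ]
(407, 120) [597.7   8.6  16. ]
(275.5, 192) [507.3 -49.7  16. ]
(372, 192) [578.4 -44.6  16. ]
V (323, 163) [540.1 -20.   66. ]
V (275, 190) [512.  -38.5  66. ]
V (372, 190) [571.3 -34.3  66. ]
V (267, 173) [506.7 -28.4  66. ]
V (382, 177) [576.5 -25.9  66. ]
[480.4   0.2] [240.4 120. ]
[600.1   8.9] [410.3 119.8]
[507.5 -41.9] [276.2 181.7]
[579.3 -36.7] [374.3 181.6]
[542.6 -71.  140.8] [321.1 339.5]
```

Run:
```python
from h import *
from scipy.optimize import least_squares
f=L('w6')
im=cv2.imread('pics/w6.png'); cv2.imwrite('pics/w6c.png',cv2.resize(im[235:415,225:415],None,fx=4,fy=4,interpolation=cv2.INTER_CUBIC))
p=env.state()['ee_pos']; t=np.linspace(0,2*np.pi,73)
for dy in (0,2,4):
  for h in (36,39,42):
    c=np.array([proj(f,[p[0]+29.5*np.cos(a),p[1]+dy+29.5*np.sin(a),p[2]+h]) for a in t]); print(dy,h,'x',c[:,0].min(),c[:,0].max(),'y',c[:,1].min(),c[:,1].max())
```

```text
0 36 x 242.632261617377 399.5384290901536 y 261.7155674787878 400.2291110975034
0 39 x 241.14132372006264 401.03315683751975 y 264.7693839493796 405.3654013150589
0 42 x 239.59378803099082 402.58478376957567 y 267.95005529144424 410.6826840810978
2 36 x 242.69631349175927 400.2390151174307 y 256.40706561534256 396.08949077601415
2 39 x 241.1993166297391 401.7543294398347 y 259.3651756430958 401.17607522840694
2 42 x 239.64515945386037 403.32765567524154 y 262.4467942461653 406.4429679838855
4 36 x 242.76209022373416 400.9440113031298 y 251.05490445899716 391.9144001165182
4 39 x 241.25906029210347 402.480141401693 y 253.91543479681872 396.9500135619158
4 42 x 239.69830565423368 404.07541391230245 y 256.89600682847754 402.1651869944421
```

View pics/w6c.png

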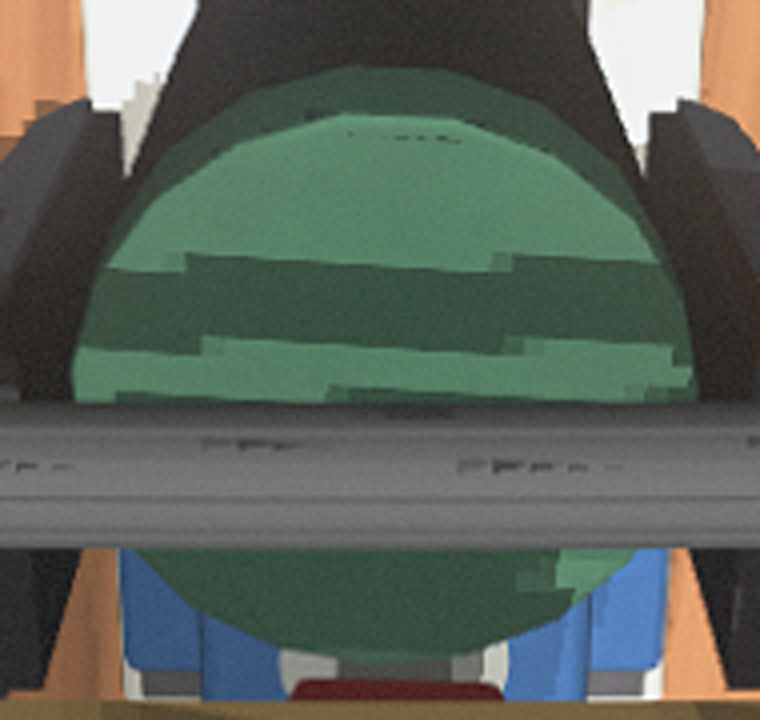

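Fitting the lid outline gives a jar centred on the TCP in y and its top about 37–38 mm above the TCP, so its underside is about 42 mm below. I lower most of the way.

Request:
drive_tool(series=[[0.6, [1.5, 2, 15], [0, 0, 0]], [0.6, [3, 4, 35], [0, 0, 0]], [0.6, [3, 4, 55], [0, 0, 0]], [0.6, [3, 4, 70], [0, 0, 0]], [0.6, [3, 4, 72], [0, 0, 0]]])

```text
time_s: 6.7
ee_pos: [544.6, -74.8, 67.2]
ee_rot: [-179.9, 0.2, 4.1]
force: [-1.2, -0.5, -4.4]
gripper_width: 59.0
```

Request:
drive_tool(series=[[0.6, [0, 0, 0], [0, 0, 0]], [0.6, [0, 0, 0], [0, 0, 0]], [0.6, [0, 0, 0], [0, 0, 0]], [0.6, [0, 0, 0], [0, 0, 0]], [0.6, [0, 0, 0], [0, 0, 0]]])

```text
time_s: 7.2
ee_pos: [546.4, -76.0, 69.4]
ee_rot: [180.0, -0.0, 4.1]
force: [-0.7, 1.2, -3.2]
gripper_width: 59.0
```

```bash
python3 plan.py 545.7 -75 58 4.2 1
```

```text
t 7.2 pos [546.4 -76.   69.4] rot [180.   -0.    4.1] q [ -9.1  23.8 104.3  -0.   51.9 -13.2] F [-0.7  1.2 -3.2] w 58.9843265184866
call 1 shift per row [-0.1 -0.2  2.3] total [-0.6 -1.1 11.4] rz/row -0.0005 total -0.0024 mm/row 2.3
```

Request:
drive_tool(series=[[0.6, [-0.5, -1, 3], [0, 0, 0]], [0.6, [-0.5, -1, 6], [0, 0, 0]], [0.6, [-0.5, -1, 9], [0, 0, 0]], [0.6, [-0.5, -1, 10], [0, 0, 0]], [0.6, [-0.5, -1, 10], [0, 0, 0]]])

```text
time_s: 7.7
ee_pos: [545.4, -75.0, 58.6]
ee_rot: [-180.0, 0.0, 4.1]
force: [0.6, -0.2, -3.9]
gripper_width: 58.8
```

Request:
drive_tool(series=[[0.6, [0, 0, 0.5], [0, 0, 0]], [0.6, [0, 0, 0.5], [0, 0, 0]], [0.6, [0, 0, 1], [0, 0, 0]], [0.6, [0, 0, 1], [0, 0, 0]], [0.6, [0, 0, 1], [0, 0, 0]]])

```text
time_s: 8.2
ee_pos: [545.6, -75.0, 58.0]
ee_rot: [180.0, -0.0, 4.1]
force: [0.7, 0.2, -3.1]
gripper_width: 58.8
```

Still carrying the full weight, so no contact yet. I creep on.

Request:
drive_tool(series=[[0.6, [0, 0, 0.5], [0, 0, 0]], [0.6, [0, 0, 1], [0, 0, 0]], [0.6, [0, 0, 1], [0, 0, 0]], [0.6, [0, 0, 1], [0, 0, 0]], [0.6, [0, 0, 1], [0, 0, 0]]])

```text
time_s: 8.7
ee_pos: [545.7, -75.0, 57.9]
ee_rot: [180.0, -0.0, 4.1]
force: [-2.4, -0.4, 4.0]
gripper_width: 58.8
```

Contact: the vertical force went from −3 to +4 N. I release.

Request:
drive_tool(series=[[0.5, [0, 0, 0], [0, 0, 0]], [0.3, [0, 0, 0], [0, 0, 0]], [0.15, [0, 0, 0], [0, 0, 0]], [0.1, [0, 0, 0], [0, 0, 0]], [0.1, [0, 0, 0], [0, 0, 0]]])

```text
time_s: 9.2
ee_pos: [545.7, -75.0, 56.8]
ee_rot: [180.0, -0.0, 4.1]
force: [0.2, 0.6, 0.2]
gripper_width: 81.5
```

Request:
drive_tool(series=[[0.1, [0, 0, -10], [0, 0, 0]], [0.1, [0, 0, -40], [0, 0, 0]], [0.1, [0, 0, -80], [0, 0, 0]], [0.1, [0, 0, -110], [0, 0, 0]], [0.1, [0, 0, -120], [0, 0, 0]]])

```text
time_s: 9.7
ee_pos: [547.6, -75.3, 181.1]
ee_rot: [179.9, -0.4, 4.1]
force: [0.5, -0.1, -0.0]
gripper_width: 82.5
```

```bash
python3 - <<'E'
from h import *
grab('scene','s7');f=grab('wrist','w7')
cv2.imwrite('pics/s7c.png',cv2.resize(cv2.imread('pics/s7.png')[210:350,200:330],None,fx=4,fy=4,interpolation=cv2.INTER_CUBIC))
E
python3 plan.py 553.2 -250 220 91 2
```

```text
t 9.8 pos [546.4 -75.1 178.6] rot [179.9  -0.2   4.1] q [ -9.   17.5  96.1  -0.   66.1 -13.1] F [-0.6 -0.5 -0.3] w 82.13967049815281
call 1 shift per row [-0.6 17.5 -4.1] total [ -2.7  87.5 -20.6] rz/row -0.1517 total -0.7586 mm/row 18.0
call 2 shift per row [-12.4  12.3  -4.2] total [-62.1  61.6 -20.9] rz/row -0.1517 total -0.7586 mm/row 18.0
```

View pics/s7c.png

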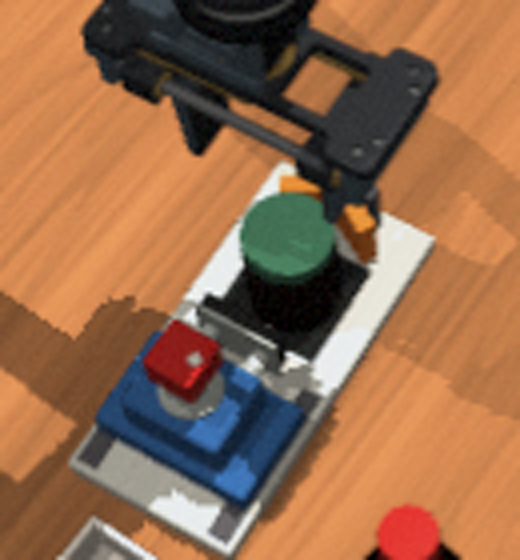

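View pics/w7.png

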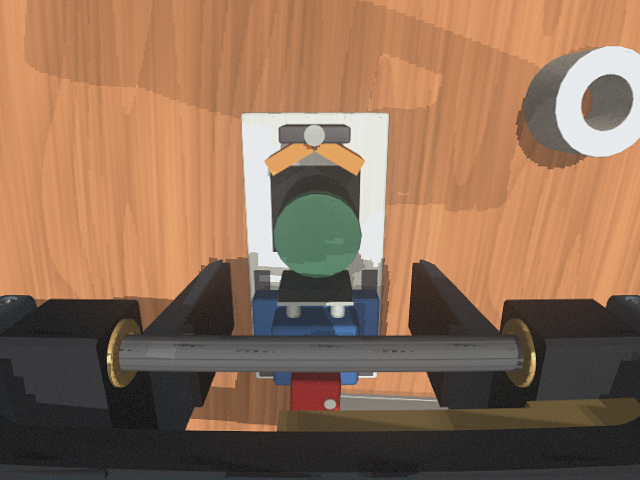

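The jar stands upright on the black square; its lid is at scene crop (288,235) and wrist (317,235), clear of the pad and V. Next I look at the knob from above.

Request:
drive_tool(series=[[0.1, [-1, 40, -5], [0, 0, 0]], [0.1, [-3, 80, -10], [0, 0, 0]], [0.1, [-5, 120, -10], [0, 0, 0]], [0.1, [-7, 160, -10], [0, 0, 0]], [0.1, [-7, 180, -10], [0, 0, 0]]])

```text
time_s: 10.3
ee_pos: [550.2, -257.5, 184.6]
ee_rot: [-179.9, 0.2, 3.9]
force: [-0.3, 0.3, 0.4]
gripper_width: 82.1
```

Request:
drive_tool(series=[[0.1, [0, 0, 0], [0, 0, 0]], [0.1, [0, 0, 0], [0, 0, 0]], [0.1, [0, 0, 0], [0, 0, 0]], [0.1, [0, 0, 0], [0, 0, 0]], [0.1, [0, 0, 0], [0, 0, 0]]])

```text
time_s: 10.8
ee_pos: [551.5, -253.9, 187.1]
ee_rot: [-180.0, -0.0, 4.2]
force: [-0.1, -1.1, -0.5]
gripper_width: 82.0
```

Run:
```python
from h import *
f=grab('wrist','w8'); grab('top','t8'); print(proj(f,[553,-180,125]))
cv2.imwrite('pics/w8c.png',cv2.resize(cv2.imread('pics/w8.png')[60:260,220:420],None,fx=3,fy=3,interpolation=cv2.INTER_CUBIC))
```

```text
[332.4 125.8]
```

View pics/w8.png

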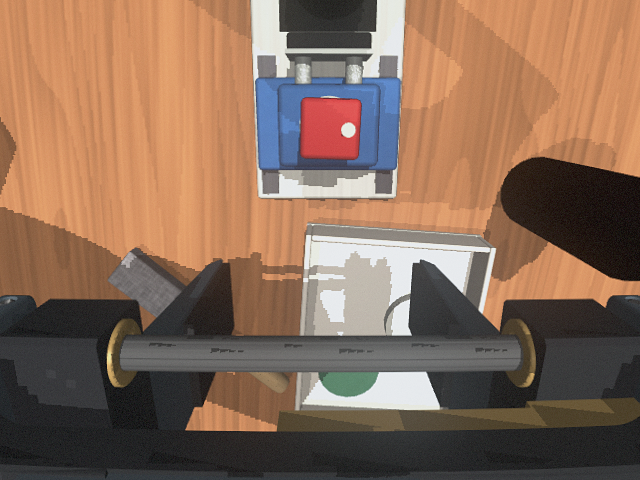

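View pics/w8c.png

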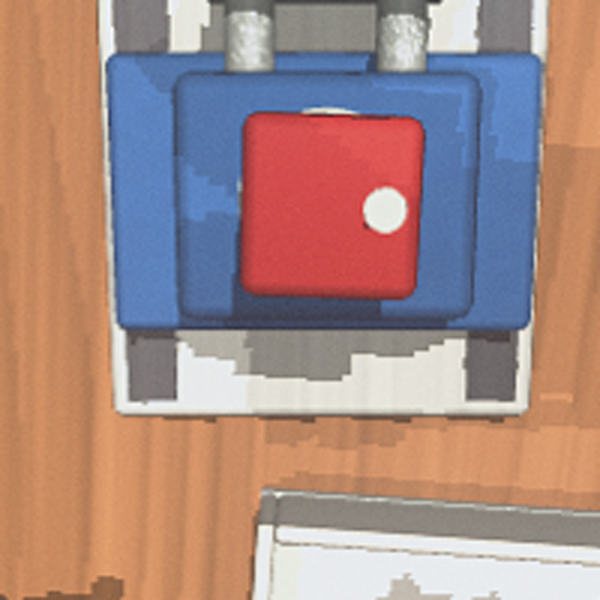

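The knob's top-face corners in the crop are (247,113), (423,117), (416,298) and (241,293); its white dot is at (385,210). I compute centre, angle and height.

```bash
python3 - <<'E'
from h import *
f=L('w8'); c=cr(220,60,3); S=L('scene0'); T=L('top0');sg=cr(210,240,5);tg=cr(330,225,7)
q=[c(*u) for u in [(247,113),(423,117),(416,298),(241,293)]]
P=np.array([onz(f,u,125)[:2] for u in q]); print(P,P.mean(0))
e=[P[1]-P[0],P[2]-P[3]]; print('yaw x edges',[np.degrees(np.arctan2(v[1],v[0])) for v in e],'y edges',[np.degrees(np.arctan2(-v[0],v[1])) for v in [P[0]-P[3],P[1]-P[2]]],[np.linalg.norm(v) for v in e])
print('dot',tri([ray(f,c(385,210)),ray(S,sg(193,298)),ray(T,tg(542,168))]), 'dot@125',onz(f,c(385,210),125))
# pad face and jar
w=L('w7'); print('jar lid',onz(w,(317.5,235),96))
print('pad face edges', onz(f,(287,33),72),onz(f,(371,34),72))
E
python3 plan.py 553 -180.5 180 91 2
```

```text
[[ 535.2 -166. ]
 [ 567.3 -164.3]
 [ 569.3 -197.2]
 [ 536.  -198.7]] [ 551.9 -181.6]
yaw x edges [np.float64(2.9871726885758134), np.float64(2.575415266763934)] y edges [np.float64(1.5075885756664176), np.float64(3.3197459177090987)] [np.float64(32.2305448026344), np.float64(33.268745168696576)]
dot (array([ 562.6, -181.7,  127.4]), [np.float64(0.8876704436442256), np.float64(1.3140563936629632), np.float64(1.730405709835046)]) dot@125 [ 561.9 -181.4  125. ]
jar lid [546.1 -72.5  96. ]
pad face edges [ 520.5 -124.8   72. ] [ 575.  -121.4   72. ]
t 10.9 pos [ 551.5 -254.3  187.2] rot [180.   -0.    4.1] q [-25.8  22.2  87.7   0.   70.1 -30. ] F [-0.5 -0.2 -0.2] w 82.21257949868895
call 1 shift per row [ 0.7 -7.3  0.7] total [  3.4 -36.7   3.6] rz/row -0.1516 total -0.7581 mm/row 7.4
call 2 shift per row [ 5.5 -4.9  0.7] total [ 27.7 -24.3   3.6] rz/row -0.1516 total -0.7581 mm/row 7.4
```

Request:
drive_tool(series=[[0.2, [1.5, -15, 0], [0, 0, -0.149]], [0.3, [3, -30, 0], [0, 0, -0.298]], [0.35, [4.5, -45, 0], [0, 0, -0.447]], [0.35, [6, -60, 0], [0, 0, -0.596]], [0.35, [7, -73, 0], [0, 0, -0.745]]])

```text
time_s: 11.4
ee_pos: [553.2, -180.7, 187.2]
ee_rot: [180.0, -0.0, 47.1]
force: [-0.6, 0.4, 0.1]
gripper_width: 59.2
```

Request:
drive_tool(series=[[0.35, [0, 0, 0], [0, 0, -0.149]], [0.35, [0, 0, 0], [0, 0, -0.298]], [0.35, [0, 0, 0], [0, 0, -0.447]], [0.35, [0, 0, 0], [0, 0, -0.596]], [0.35, [0, 0, 0], [0, 0, -0.745]]])

```text
time_s: 11.9
ee_pos: [553.2, -181.4, 187.1]
ee_rot: [180.0, 0.0, 89.8]
force: [0.6, 0.6, 0.5]
gripper_width: 59.2
```

Request:
drive_tool(series=[[0.35, [0, 0, 0], [0, 0, -0.02]], [0.35, [0, 0, 0], [0, 0, -0.043]], [0.35, [0, 0, 0], [0, 0, -0.043]], [0.35, [0, 0, 0], [0, 0, -0.043]], [0.35, [0, 0, 0], [0, 0, -0.043]]])

```text
time_s: 12.4
ee_pos: [553.2, -181.7, 187.0]
ee_rot: [180.0, 0.0, 91.9]
force: [0.2, 0.4, 0.2]
gripper_width: 59.1
```

```bash
python3 - <<'E'
from h import *
f=grab('wrist','w9'); grab('scene','s9'); print(proj(f,[553,-181,125]))
cv2.imwrite('pics/s9c.png',cv2.resize(cv2.imread('pics/s9.png')[200:350,190:330],None,fx=4,fy=4,interpolation=cv2.INTER_CUBIC))
E
python3 plan.py 553.2 -181 96 92 1
```

```text
[322.1 250. ]
t 12.5 pos [ 553.2 -181.7  186.9] rot [-180.     0.    91.9] q [ -19.3   20.    91.1   -0.    68.9 -111.2] F [ 0.  -0.4 -0.1] w 59.26088100183289
call 1 shift per row [ 0.1  0.  18.2] total [ 0.7  0.1 90.9] rz/row -0.0004 total -0.0022 mm/row 18.2
```

View pics/w9.png

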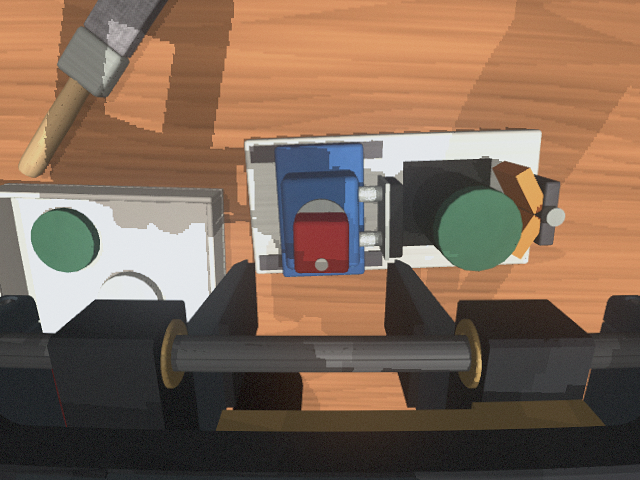

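View pics/s9c.png

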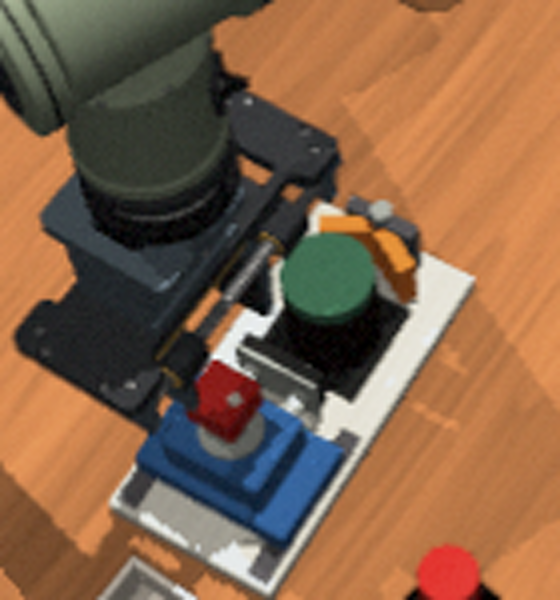

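The knob, spanning 293–349 px and centred near (321,243), is midway between the fingertips at (257) and (385). The jar is clear. I descend to TCP z 96 and grip.

Request:
drive_tool(series=[[0.35, [0.5, 0, 20], [0, 0, 0]], [0.35, [0.5, 0, 45], [0, 0, 0]], [0.35, [0.5, 0, 70], [0, 0, 0]], [0.35, [0.5, 0, 88], [0, 0, 0]], [0.35, [0.5, 0, 91], [0, 0, 0]]])

```text
time_s: 13.0
ee_pos: [551.6, -180.7, 93.6]
ee_rot: [-179.7, -0.1, 91.9]
force: [0.0, 0.3, -0.1]
gripper_width: 59.4
```

Request:
drive_tool(series=[[0.5, [0, 0, 0], [0, 0, 0]], [0.8, [0, 0, 0], [0, 0, 0]], [0.8, [0, 0, 0], [0, 0, 0]], [0.8, [0, 0, 0], [0, 0, 0]], [0.8, [0, 0, 0], [0, 0, 0]]], squeeze=50)

```text
time_s: 13.5
ee_pos: [553.8, -181.5, 97.1]
ee_rot: [179.9, 0.1, 91.9]
force: [0.3, 0.1, 4.4]
gripper_width: 33.7
```

```bash
python3 plan.py; python3 -c "
from h import *
print(env.state()['torque'])
grab('top','t10'); grab('scene','s10')
cv2.imwrite('pics/s10c.png',cv2.resize(cv2.imread('pics/s10.png')[200:350,190:330],None,fx=4,fy=4,interpolation=cv2.INTER_CUBIC))"
```

```text
t 13.5 pos [ 553.8 -181.5   97.1] rot [179.9   0.1  91.9] q [ -19.3   24.4   98.3   -0.    57.2 -111.2] F [0.3 0.1 4.4] w 33.741073186405444
[ 0.1 -0.1  0.1]
```

View pics/s10c.png

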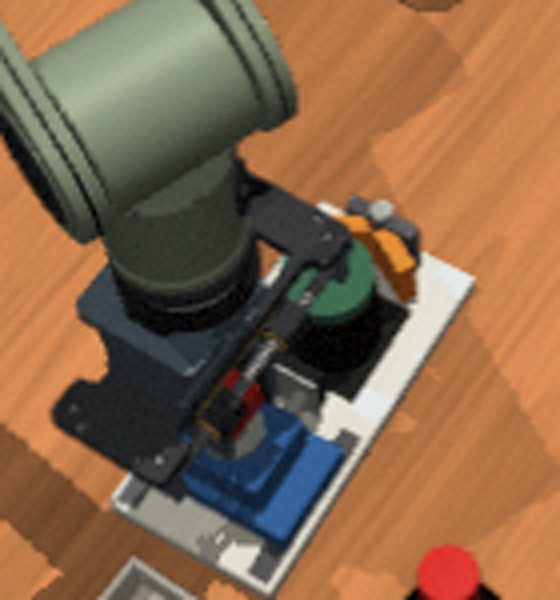

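The knob is gripped (33.7 mm). I turn clockwise (+rz about the downward tool z), following 12 mm/rad along jig +y.

Request:
drive_tool(series=[[0.8, [1.2, 0, 0], [0, 0, 0.1]], [0.8, [2.4, -0.1, 0], [0, 0, 0.2]], [0.8, [3.6, -0.1, 0], [0, 0, 0.3]], [0.8, [4.8, -0.2, 0], [0, 0, 0.4]], [0.8, [6.0, -0.2, 0], [0, 0, 0.5]]])

```text
time_s: 14.1
ee_pos: [553.2, -176.6, 97.1]
ee_rot: [179.8, 0.1, 63.1]
force: [-0.5, -4.1, 5.0]
gripper_width: 33.8
```

```bash
cat > kn.py <<'E'
from h import *
s=env.state(); p=s['ee_pos']; a=np.radians(4.15); Y=np.array([-np.sin(a),np.cos(a)]);X=np.array([np.cos(a),np.sin(a)])
o=np.array([550,-130.1]); d=p[:2]-o
ps=s['ee_rot'][2]; phi=94.15-ps
F=s['force'];tq=s['torque']
print('t %.2f jig x %.2f y %.2f z %.1f yaw %.2f (knob cw vs jig %.1f deg=%.3f rad) Fy %.1f Fx %.1f Fz %.1f Tz %.3f  eff6 %.3f  F.Y*.012+|Tz| %.3f w %.1f q6 %.0f'%(s['time_s'],d@X,d@Y,p[2],ps,phi,np.radians(phi%360),F[:2]@Y,F[:2]@X,F[2],tq[2],s['effort'][5],tq[2]-0.012*(F[:2]@Y),s['gripper_width'],s['qpos'][5]))
c=np.radians(phi); print('tool dir of feed: x %.4f y %.4f ; per 0.1rad %.2f %.2f'%(np.cos(c),-np.sin(c),1.2*np.cos(c),-1.2*np.sin(c)))
E
python3 kn.py
```

```text
t 14.10 jig x -0.19 y -46.66 z 97.1 yaw 63.09 (knob cw vs jig 31.1 deg=0.542 rad) Fy -4.0 Fx -0.8 Fz 5.0 Tz 0.168  eff6 -0.598  F.Y*.012+|Tz| 0.216 w 33.8 q6 -82
tool dir of feed: x 0.8566 y -0.5159 ; per 0.1rad 1.03 -0.62
```

Request:
drive_tool(series=[[0.8, [1.0, -0.6, 0], [0, 0, 0.1]], [0.8, [2.1, -1.2, 0], [0, 0, 0.2]], [0.8, [3.1, -1.9, 0], [0, 0, 0.3]], [0.8, [4.1, -2.5, 0], [0, 0, 0.4]], [0.8, [5.1, -3.1, 0], [0, 0, 0.5]]])

```text
time_s: 14.6
ee_pos: [552.0, -171.5, 97.1]
ee_rot: [179.8, 0.1, 34.5]
force: [-2.8, -7.3, 7.2]
gripper_width: 33.7
```

```bash
python3 kn.py; python3 -c "
from h import *
grab('scene','s11')
cv2.imwrite('pics/s11c.png',cv2.resize(cv2.imread('pics/s11.png')[200:350,190:330],None,fx=4,fy=4,interpolation=cv2.INTER_CUBIC))"; python3 kn.py
```

```text
t 14.60 jig x -0.98 y -41.47 z 97.1 yaw 34.46 (knob cw vs jig 59.7 deg=1.042 rad) Fy -7.1 Fx -3.3 Fz 7.2 Tz 0.211  eff6 -0.620  F.Y*.012+|Tz| 0.296 w 33.7 q6 -53
tool dir of feed: x 0.5047 y -0.8633 ; per 0.1rad 0.61 -1.04
t 14.65 jig x -1.00 y -41.41 z 97.1 yaw 34.26 (knob cw vs jig 59.9 deg=1.045 rad) Fy -6.3 Fx -3.9 Fz 6.5 Tz -0.300  eff6 0.060  F.Y*.012+|Tz| -0.225 w 33.9 q6 -52
tool dir of feed: x 0.5016 y -0.8651 ; per 0.1rad 0.60 -1.04
```

View pics/s11c.png

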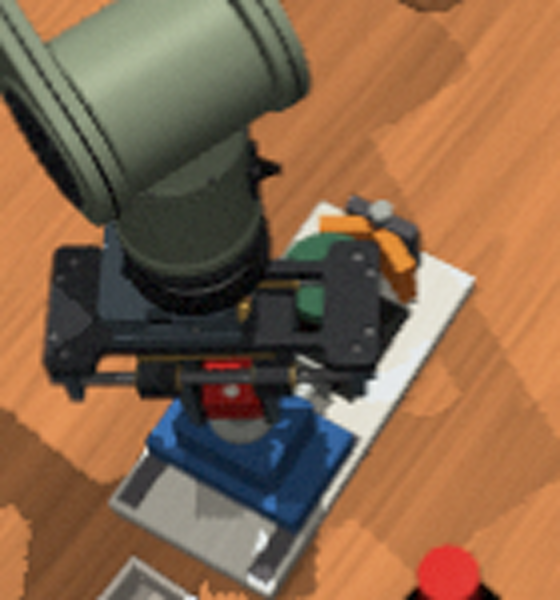

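The knob (dot at crop (232,391)) has turned with the gripper and the carriage has advanced. The TCP travel is 10 mm for the 1.0 rad commanded, so I measure the carriage itself before going on.

```bash
python3 -c "
from h import *
a=cv2.imread('pics/s10.png');b=cv2.imread('pics/s11.png')
k=lambda i:cv2.resize(i[295:350,215:295],None,fx=9,fy=9,interpolation=cv2.INTER_CUBIC)
cv2.imwrite('pics/cmp1.png',np.vstack([k(a),k(b)])[:990])
print(k(a).shape)
grab('top','t11')
"
python3 - <<'E'
from h import *
a=cv2.imread('pics/cmp1.png'); cv2.imwrite('pics/cmp1s.png',cv2.resize(a,None,fx=.6,fy=.6))
E
python3 kn.py
```

```text
(495, 720, 3)
t 14.70 jig x -1.00 y -41.44 z 97.1 yaw 34.52 (knob cw vs jig 59.6 deg=1.041 rad) Fy -6.5 Fx -4.1 Fz 5.9 Tz -0.359  eff6 0.000  F.Y*.012+|Tz| -0.281 w 33.9 q6 -53
tool dir of feed: x 0.5056 y -0.8627 ; per 0.1rad 0.61 -1.04
```

View pics/cmp1s.png

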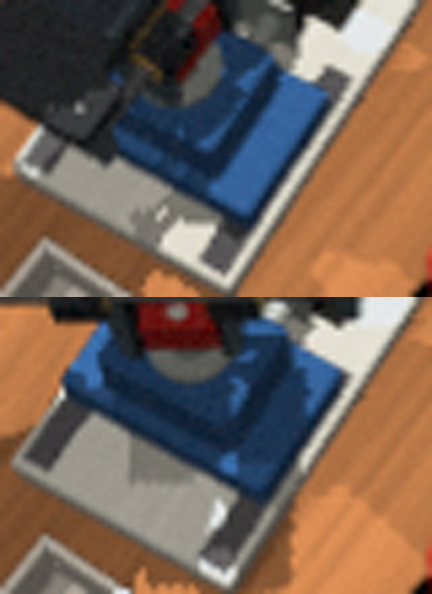

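Run:
```python
from h import *
f=L('s11'); o=np.array([550,-130.1]); a=np.radians(4.15); X=np.array([np.cos(a),np.sin(a)]);Y=np.array([-X[1],X[0]])
P=lambda x,y,z: proj(f,[*(o+x*X+y*Y),z])
print(P(55,-86,30),P(55,-76,30),P(55,-76,30)-P(55,-86,30), 'px per 10mm')
q=lambda u,v:(u/5.4+215,v/5.4+295)
for n,uv in dict(a=(245,222),b=(262,200)).items(): w=onz(f,q(*uv),18)[:2]-o; print(n,w@X,w@Y)
# edges: right-top corner of the lower block
for n,uv in dict(a=(328,92),b=(348,375-297)).items(): w=onz(f,q(*uv),35)[:2]-o; print(n,w@X,w@Y)
```

```text
[261.8 335.7] [264.  332.3] [ 2.2 -3.4] px per 10mm
a 49.08004644394253 -85.28609583667104
b 50.10768126005748 -72.58324901446734
a 53.14369108264981 -18.459386246922467
b 57.436455953862236 -8.079129690791065
```

The carriage itself moved 10–12 mm, consistent with 1 rad. I keep turning.

Request:
drive_tool(series=[[0.8, [0.6, -1.0, 0], [0, 0, 0.1]], [0.8, [1.2, -2.0, 0], [0, 0, 0.2]], [0.8, [1.8, -3.0, 0], [0, 0, 0.3]], [0.8, [2.4, -4.0, 0], [0, 0, 0.4]], [0.8, [3.0, -5.0, 0], [0, 0, 0.5]]])

```text
time_s: 15.2
ee_pos: [550.5, -166.0, 97.1]
ee_rot: [179.7, 0.2, 5.8]
force: [-5.7, -8.0, 7.9]
gripper_width: 33.9
```

```bash
python3 kn.py
```

```text
t 15.20 jig x -2.08 y -35.82 z 97.1 yaw 5.83 (knob cw vs jig 88.3 deg=1.542 rad) Fy -7.5 Fx -6.3 Fz 7.9 Tz 0.184  eff6 -0.617  F.Y*.012+|Tz| 0.275 w 33.9 q6 -23
tool dir of feed: x 0.0292 y -0.9996 ; per 0.1rad 0.04 -1.20
```

Request:
drive_tool(series=[[0.8, [-0.3, -0.9, 0], [0, 0, 0.1]], [0.8, [-0.7, -1.8, 0], [0, 0, 0.2]], [0.8, [-1.0, -2.7, 0], [0, 0, 0.3]], [0.8, [-1.4, -3.6, 0], [0, 0, 0.4]], [0.8, [-1.7, -4.5, 0], [0, 0, 0.5]]])

```text
time_s: 15.7
ee_pos: [548.9, -159.9, 97.1]
ee_rot: [179.9, 0.0, -22.9]
force: [-3.1, -0.9, 8.8]
gripper_width: 33.9
```

```bash
python3 kn.py;  python3 -c "
from h import *
grab('scene','s12');grab('wrist','w12')
cv2.imwrite('pics/s12c.png',cv2.resize(cv2.imread('pics/s12.png')[200:350,190:330],None,fx=4,fy=4,interpolation=cv2.INTER_CUBIC))"
```

```text
t 15.70 jig x -3.29 y -29.62 z 97.1 yaw -22.87 (knob cw vs jig 117.0 deg=2.042 rad) Fy -0.7 Fx -3.2 Fz 8.8 Tz 0.292  eff6 -0.535  F.Y*.012+|Tz| 0.300 w 33.9 q6 6
tool dir of feed: x -0.4543 y -0.8909 ; per 0.1rad -0.55 -1.07
```

View pics/s12c.png

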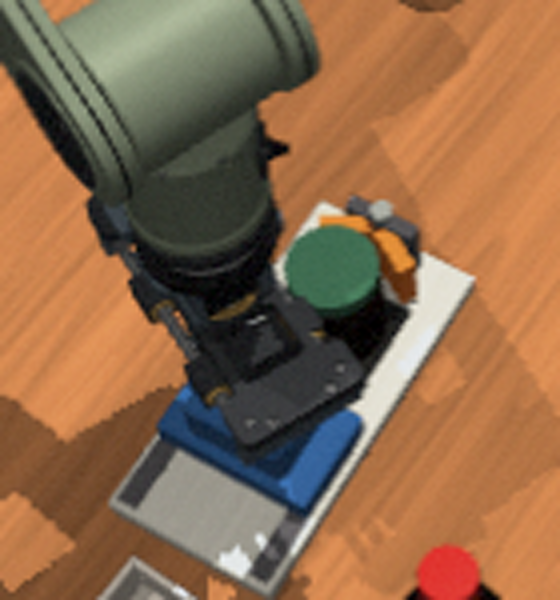

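View pics/w12.png

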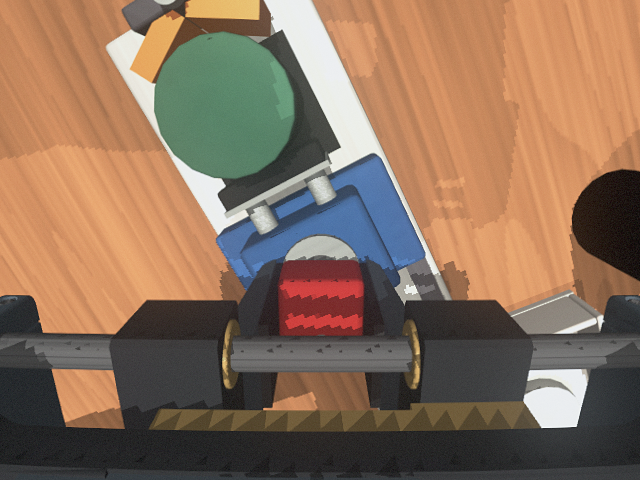

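The wrist camera now sees the jar lid at (226,105), the V at (200,25), the pad at (275,180) and its rods at (263,218) and (320,188). I measure the jar, pad and V gap from here.

```bash
cat >> h.py <<'E'
_o=np.array([550,-130.1]); _a=np.radians(4.15); JX=np.array([np.cos(_a),np.sin(_a)]);JY=np.array([-JX[1],JX[0]])
def jig(f,uv,z):
    w=onz(f,uv,z)[:2]-_o; return np.array([w@JX,w@JY])
def pj(f,x,y,z): return proj(f,[*(_o+x*JX+y*JY),z])
E
python3 - <<'E'
from h import *
f=L('w12')
im=f['image']; hsv=cv2.cvtColor(im,cv2.COLOR_RGB2HSV)
m=cv2.inRange(hsv,(60,60,50),(90,255,255)); k,l,s,c=cv2.connectedComponentsWithStats(m); i=1+s[1:,4].argmax(); print(s[i],c[i],'lid jig',jig(f,c[i],96))
cv2.imwrite('pics/w12c.png',cv2.resize(cv2.imread('pics/w12.png')[90:290,190:440],None,fx=3,fy=3,interpolation=cv2.INTER_CUBIC))
E
```

```text
[  155    32   140   147 16049] [224.4 105. ] lid jig [ 0.4 63. ]
```

View pics/w12c.png

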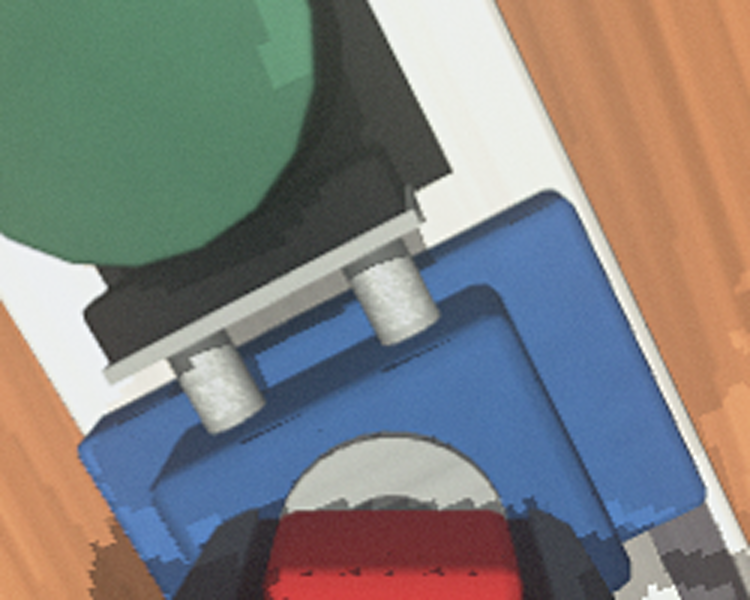

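The pad is up against the jar, whose lid now measures near jig y ≈ 63. I turn on in smaller steps and watch the torque.

Request:
drive_tool(series=[[0.8, [-0.5, -0.6, 0], [0, 0, 0.05]], [0.8, [-0.9, -1.0, 0], [0, 0, 0.1]], [0.8, [-1.3, -1.5, 0], [0, 0, 0.15]], [0.8, [-1.6, -2.0, 0], [0, 0, 0.2]], [0.8, [-1.9, -2.4, 0], [0, 0, 0.25]]])

```text
time_s: 16.3
ee_pos: [548.1, -156.6, 97.1]
ee_rot: [179.9, 0.0, -37.1]
force: [-2.5, -0.2, 8.5]
gripper_width: 33.8
```

```bash
python3 kn.py;  python3 -c "
from h import *
f=grab('wrist','w13')
im=f['image']; hsv=cv2.cvtColor(im,cv2.COLOR_RGB2HSV)
m=cv2.inRange(hsv,(60,60,50),(90,255,255)); k,l,s,c=cv2.connectedComponentsWithStats(m); i=1+s[1:,4].argmax(); print(s[i],c[i],'lid jig',jig(f,c[i],96))"
```

```text
t 16.30 jig x -3.80 y -26.34 z 97.1 yaw -37.07 (knob cw vs jig 131.2 deg=2.290 rad) Fy -0.0 Fx -2.5 Fz 8.5 Tz 0.322  eff6 -0.125  F.Y*.012+|Tz| 0.323 w 33.8 q6 20
tool dir of feed: x -0.6590 y -0.7522 ; per 0.1rad -0.79 -0.90
[  115    65   141   141 15032] [183.9 134.5] lid jig [ 1.3 65.5]
```

View pics/w13.png

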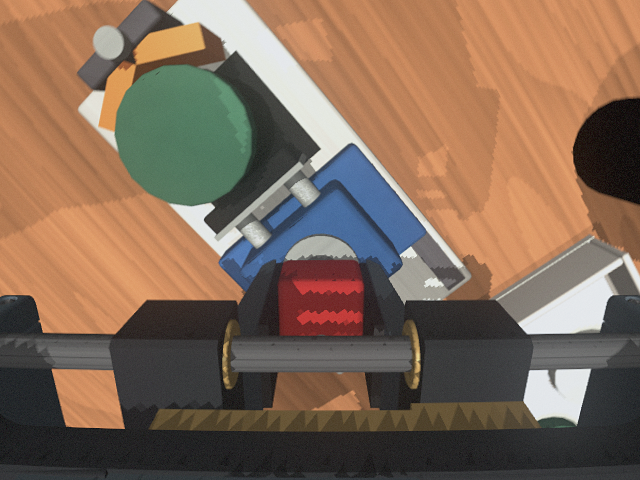

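The jar advanced with the carriage (lid y 63 to 65.5) and torque is still near the sliding level. I continue.

Request:
drive_tool(series=[[0.8, [-0.5, -0.4, 0], [0, 0, 0.05]], [0.8, [-0.9, -0.8, 0], [0, 0, 0.1]], [0.8, [-1.3, -1.3, 0], [0, 0, 0.15]], [0.8, [-1.7, -1.7, 0], [0, 0, 0.2]], [0.8, [-2.1, -2.1, 0], [0, 0, 0.25]]])

```text
time_s: 16.85
ee_pos: [547.5, -153.2, 97.0]
ee_rot: [179.9, 0.1, -51.4]
force: [-3.7, 0.3, 9.7]
gripper_width: 33.4
```

```bash
cat > lid.py <<'E'
from h import *
f=grab('wrist',sys.argv[1])
im=f['image']; hsv=cv2.cvtColor(im,cv2.COLOR_RGB2HSV)
m=cv2.inRange(hsv,(60,60,50),(90,255,255)); k,l,s,c=cv2.connectedComponentsWithStats(m); i=1+s[1:,4].argmax(); print(s[i],c[i],'lid jig',jig(f,c[i],96))
E
python3 kn.py; python3 lid.py w14
```

```text
t 16.85 jig x -4.22 y -22.89 z 97.0 yaw -51.40 (knob cw vs jig 145.6 deg=2.540 rad) Fy 0.5 Fx -3.7 Fz 9.7 Tz 0.384  eff6 -0.112  F.Y*.012+|Tz| 0.377 w 33.4 q6 35
tool dir of feed: x -0.8246 y -0.5657 ; per 0.1rad -0.99 -0.68
[   86   108   139   134 13779] [152.3 174.1] lid jig [ 1.3 68.1]
```

View pics/w14.png

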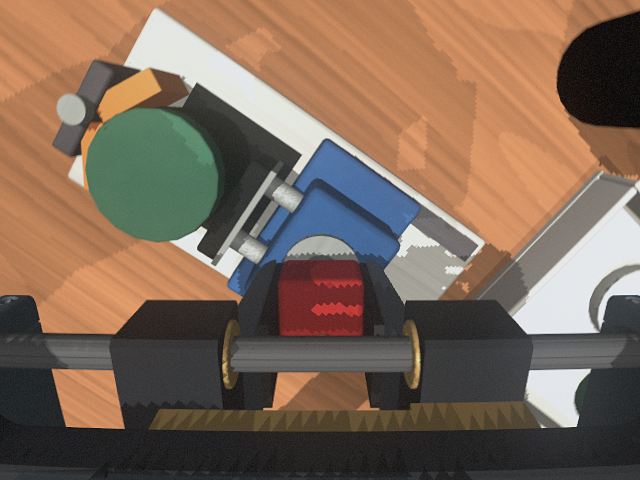

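Request:
drive_tool(series=[[0.8, [-0.3, -0.2, 0], [0, 0, 0.03]], [0.8, [-0.6, -0.4, 0], [0, 0, 0.06]], [0.8, [-0.9, -0.6, 0], [0, 0, 0.09]], [0.8, [-1.2, -0.8, 0], [0, 0, 0.12]], [0.8, [-1.5, -1.0, 0], [0, 0, 0.15]]])

```text
time_s: 17.4
ee_pos: [547.1, -151.2, 97.0]
ee_rot: [179.9, 0.1, -60.0]
force: [-5.1, 1.6, 9.0]
gripper_width: 33.5
```

```bash
python3 kn.py; python3 lid.py w15
```

```text
t 17.40 jig x -4.39 y -20.82 z 97.0 yaw -59.95 (knob cw vs jig 154.1 deg=2.690 rad) Fy 1.9 Fx -4.9 Fz 9.0 Tz 0.270  eff6 0.060  F.Y*.012+|Tz| 0.246 w 33.5 q6 43
tool dir of feed: x -0.8996 y -0.4368 ; per 0.1rad -1.08 -0.52
[   74   136   133   129 12980] [139.4 200.8] lid jig [ 1.  69.7]
```

The jar is still moving with the carriage (lid y 69.7). I go on at the same slow rate.

Request:
drive_tool(series=[[0.8, [-0.4, -0.1, 0], [0, 0, 0.03]], [0.8, [-0.8, -0.2, 0], [0, 0, 0.06]], [0.8, [-1.2, -0.3, 0], [0, 0, 0.09]], [0.8, [-1.6, -0.4, 0], [0, 0, 0.12]], [0.8, [-1.9, -0.5, 0], [0, 0, 0.15]]])

```text
time_s: 17.95
ee_pos: [546.8, -149.1, 97.1]
ee_rot: [179.9, 0.1, -68.6]
force: [-3.4, 1.6, 9.0]
gripper_width: 33.6
```

```bash
python3 kn.py; python3 lid.py w16
```

```text
t 17.95 jig x -4.52 y -18.68 z 97.1 yaw -68.55 (knob cw vs jig 162.7 deg=2.840 rad) Fy 1.9 Fx -3.3 Fz 9.0 Tz 0.329  eff6 0.070  F.Y*.012+|Tz| 0.306 w 33.6 q6 52
tool dir of feed: x -0.9548 y -0.2973 ; per 0.1rad -1.15 -0.36
[   68   167   128   124 12199] [131.6 228.1] lid jig [ 1.  71.3]
```

View pics/w16.png

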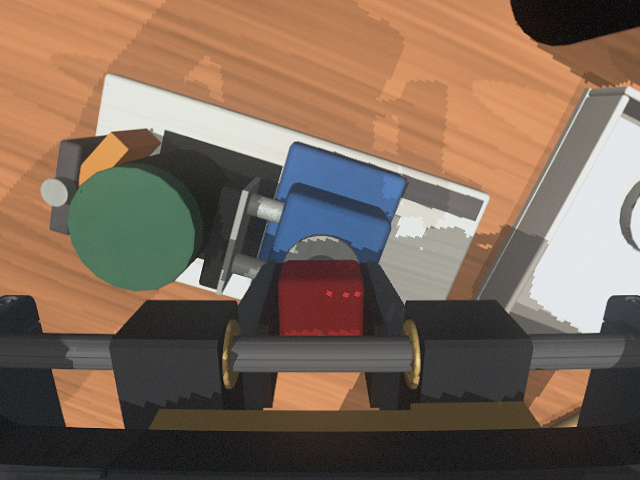

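Request:
drive_tool(series=[[0.8, [-0.4, 0, 0], [0, 0, 0.03]], [0.8, [-0.8, 0, 0], [0, 0, 0.06]], [0.8, [-1.2, 0, 0], [0, 0, 0.09]], [0.8, [-1.6, 0, 0], [0, 0, 0.12]], [0.8, [-2.0, 0, 0], [0, 0, 0.15]]])

```text
time_s: 18.5
ee_pos: [546.6, -147.0, 97.0]
ee_rot: [180.0, 0.1, -77.2]
force: [-2.8, 2.3, 9.0]
gripper_width: 33.7
```

```bash
python3 kn.py; python3 lid.py w17
```

```text
t 18.50 jig x -4.64 y -16.56 z 97.0 yaw -77.15 (knob cw vs jig 171.3 deg=2.990 rad) Fy 2.5 Fx -2.7 Fz 9.0 Tz 0.347  eff6 0.077  F.Y*.012+|Tz| 0.317 w 33.7 q6 61
tool dir of feed: x -0.9885 y -0.1512 ; per 0.1rad -1.19 -0.18
[   67   197   126   119 11109] [127.8 254.1] lid jig [ 1.6 73.2]
```

Request:
drive_tool(series=[[0.8, [-0.4, 0.1, 0], [0, 0, 0.03]], [0.8, [-0.8, 0.2, 0], [0, 0, 0.06]], [0.8, [-1.2, 0.3, 0], [0, 0, 0.09]], [0.8, [-1.6, 0.4, 0], [0, 0, 0.12]], [0.8, [-2.0, 0.4, 0], [0, 0, 0.15]]])

```text
time_s: 19.05
ee_pos: [546.4, -144.8, 97.1]
ee_rot: [-180.0, 0.1, -85.8]
force: [-1.5, 3.6, 7.9]
gripper_width: 33.8
```

```bash
python3 kn.py; python3 lid.py w18
```

```text
t 19.05 jig x -4.67 y -14.42 z 97.1 yaw -85.76 (knob cw vs jig 179.9 deg=3.140 rad) Fy 3.7 Fx -1.2 Fz 7.9 Tz 0.353  eff6 0.113  F.Y*.012+|Tz| 0.309 w 33.8 q6 70
tool dir of feed: x -1.0000 y -0.0016 ; per 0.1rad -1.20 -0.00
[  70  226  123  108 8789] [125.9 274.8] lid jig [ 4.7 75.8]
```

View pics/w18.png

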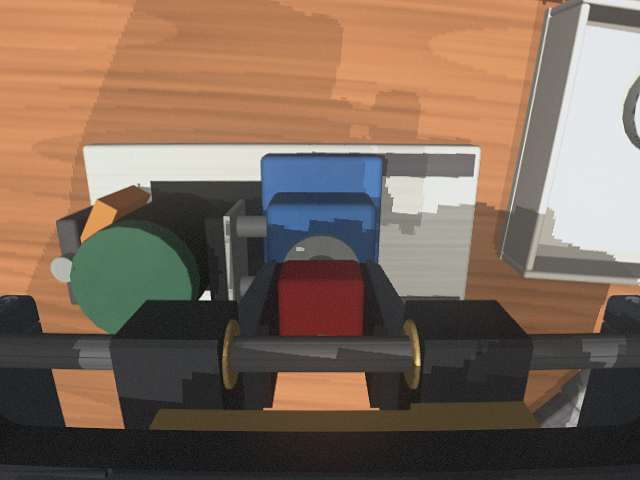

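Torque is still flat at about 0.31 and V contact must be close. I use smaller 0.1 rad steps.

Request:
drive_tool(series=[[0.8, [-0.3, 0.1, 0], [0, 0, 0.03]], [0.8, [-0.7, 0.2, 0], [0, 0, 0.06]], [0.8, [-1.1, 0.2, 0], [0, 0, 0.08]], [0.8, [-1.5, 0.2, 0], [0, 0, 0.1]], [0.8, [-1.8, 0.2, 0], [0, 0, 0.12]]])

```text
time_s: 19.6
ee_pos: [546.3, -143.1, 97.1]
ee_rot: [-179.9, 0.1, -92.6]
force: [-0.7, 2.9, 7.9]
gripper_width: 33.8
```

```bash
python3 kn.py; python3 lid.py w19; python3 -c "
from h import *
grab('scene','s19')
a=cv2.imread('pics/w18.png');b=cv2.imread('pics/w19.png')
k=lambda i:cv2.resize(i[130:340,40:300],None,fx=2.7,fy=2.7,interpolation=cv2.INTER_CUBIC)
cv2.imwrite('pics/cmp2.png',cv2.resize(np.vstack([k(a),k(b)]),None,fx=.52,fy=.52))
"
```

```text
t 19.60 jig x -4.65 y -12.71 z 97.1 yaw -92.59 (knob cw vs jig 186.7 deg=3.259 rad) Fy 2.9 Fx -0.5 Fz 7.9 Tz 0.441  eff6 0.252  F.Y*.012+|Tz| 0.406 w 33.8 q6 77
tool dir of feed: x -0.9931 y 0.1174 ; per 0.1rad -1.19 0.14
[  78  249  119   85 6328] [127.5 287.3] lid jig [ 9.2 76.6]
```

```bash
python3 -c "
from h import *
ims=[]
for n,(x,y) in dict(w16=(200,175),w17=(200,175),w18=(190,180),w19=(190,180)).items():
    i=cv2.imread('pics/'+n+'.png')[y:y+110,x:x+130]; i=cv2.resize(i,None,fx=3,fy=3,interpolation=cv2.INTER_CUBIC); cv2.putText(i,n,(5,20),0,.6,(0,0,255),2); ims.append(i)
o=np.vstack([np.hstack(ims[:2]),np.hstack(ims[2:])]); print(o.shape); cv2.imwrite('pics/cmp3.png',o[:, :800])
"
```

```text
(660, 780, 3)
```

View pics/cmp3.png

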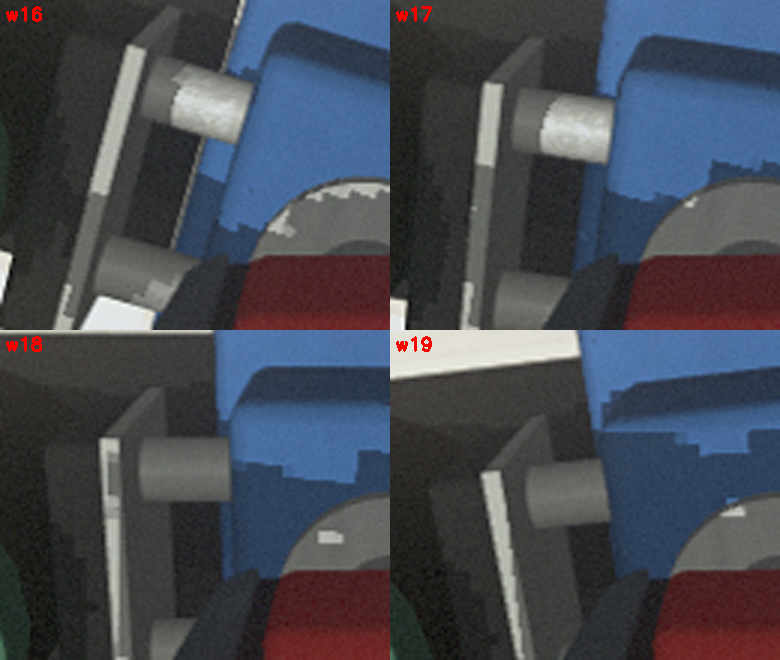

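View pics/w19.png

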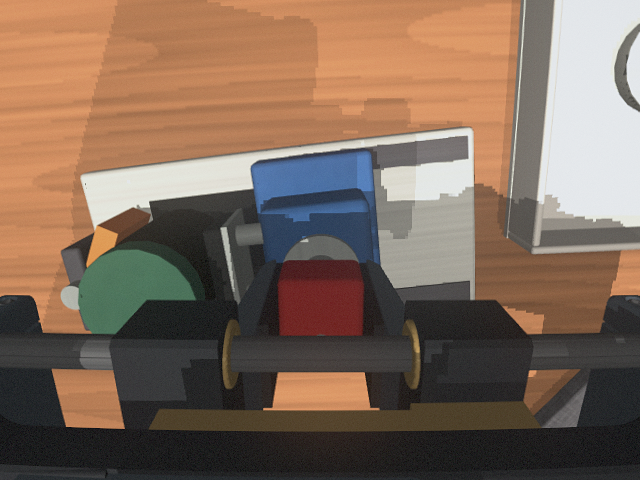

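Run:
```python
from h import *
D=dict(w16=((200,175),(149,88),(247,112)),w17=((200,175),(123,122),(223,130)),w18=((190,180),(140,138),(231,138)),w19=((190,180),(137,167),(217,160)))
for n,(o,b,e) in D.items():
    f=L(n); c=cr(*o,3); B=jig(f,c(*b),55);E=jig(f,c(*e),55); print(n,B,E,'len %.2f'%np.linalg.norm(B-E))
# w12 ref: crop (190,90) x3
f=L('w12');c=cr(190,90,3); 
for b,e in [((202,362),(238,422)),((378,265),(415,332))]:
    B=jig(f,c(*b),55);E=jig(f,c(*e),55); print('w12',B,E,np.linalg.norm(B-E))
f=L('w8');c=cr(220,60,3); 
for b,e in [((250,12),(250,72)),((402,12),(402,72))]:
    B=jig(f,c(*b),55);E=jig(f,c(*e),55); print('w8',B,E,np.linalg.norm(B-E))
```

```text
w16 [16.3 27.9] [17.3  9.9] len 18.03
w17 [16.1 30.4] [17.3 12.4] len 18.13
w18 [17.1 31.7] [17.1 15.1] len 16.63
w19 [17. 32.] [16.7 17.2] len 14.84
w12 [-19.9  12.8] [-19.6  -0. ] 12.7947990074451
w12 [16.3 13.8] [16.7  0.1] 13.69463815968361
w8 [-19.5  -9.7] [-19.6 -23. ] 13.368600027054566
w8 [16.  -9.6] [ 16.3 -23. ] 13.375168321793385
```

Rod length between pad and carriage shrank (18.1, 16.6, 14.8 mm) while the pad stopped at y ≈ 32. So the jar is in the V and the spring is about 2.5–3.5 mm in; torque says 2–3 mm. I let go now, lift and measure the rods from the same camera placing as before clamping.

Request:
drive_tool(series=[[0.6, [0, 0, 0], [0, 0, 0]], [0.45, [0, 0, 0], [0, 0, 0]], [0.45, [0, 0, 0], [0, 0, 0]], [0.45, [0, 0, -5], [0, 0, 0]], [0.45, [0, 0, -20], [0, 0, 0]]])

```text
time_s: 20.2
ee_pos: [544.8, -143.9, 114.9]
ee_rot: [179.8, 0.0, -92.6]
force: [-0.7, -0.4, 0.1]
gripper_width: 50.3
```

Request:
drive_tool(series=[[0.45, [0, 0, -30], [0, 0, 0]], [0.45, [0, 0, -60], [0, 0, -0.1]], [0.45, [0, 0, -70], [0, 0, -0.24]], [0.45, [0, 0, -72], [0, 0, -0.39]], [0.45, [0, 0, -72], [0, 0, -0.54]]])

```text
time_s: 20.7
ee_pos: [546.3, -144.3, 189.1]
ee_rot: [-179.9, -0.1, -61.3]
force: [-0.5, 1.4, 0.2]
gripper_width: 50.3
```

```bash
python3 plan.py 549.4 -215.5 187 4.1 2; python3 kn.py
```

```text
t 20.7 pos [ 546.3 -144.3  189.1] rot [-179.9   -0.1  -61.3] q [-16.   18.3  93.3  -0.   68.2  45.4] F [-0.5  1.4  0.2] w 50.299671157155906
call 1 shift per row [6.4 3.1 0.2] total [32.  15.7  1.1] rz/row -0.1142 total -0.5708 mm/row 7.1
call 2 shift per row [3.7 6.1 0.2] total [18.4 30.5  1. ] rz/row -0.1142 total -0.5708 mm/row 7.1
t 20.70 jig x -4.71 y -13.87 z 189.1 yaw -61.31 (knob cw vs jig 155.5 deg=2.713 rad) Fy 1.4 Fx -0.4 Fz 0.2 Tz 0.030  eff6 1.238  F.Y*.012+|Tz| 0.013 w 50.3 q6 45
tool dir of feed: x -0.9097 y -0.4154 ; per 0.1rad -1.09 -0.50
```

Request:
drive_tool(series=[[0.45, [6.5, 3, 0], [0, 0, -0.12]], [0.45, [13, 6, 0], [0, 0, -0.24]], [0.45, [19.5, 9, 0], [0, 0, -0.36]], [0.45, [26, 12, 0], [0, 0, -0.48]], [0.45, [32, 15, 1], [0, 0, -0.58]]])

```text
time_s: 21.2
ee_pos: [548.0, -179.8, 187.2]
ee_rot: [180.0, -0.0, -28.2]
force: [-0.3, -0.1, 0.1]
gripper_width: 50.1
```

Request:
drive_tool(series=[[0.45, [4, 6, 0], [0, 0, -0.12]], [0.45, [8, 12, 0], [0, 0, -0.24]], [0.45, [11, 18, 0], [0, 0, -0.36]], [0.45, [15, 24, 0], [0, 0, -0.48]], [0.45, [18, 31, 1], [0, 0, -0.58]]])

```text
time_s: 21.7
ee_pos: [549.2, -215.6, 186.2]
ee_rot: [180.0, -0.0, 5.1]
force: [0.4, 0.8, 0.1]
gripper_width: 50.5
```

Request:
drive_tool(series=[[0.45, [0, 0, 0], [0, 0, 0]], [0.45, [0, 0, 0], [0, 0, 0]], [0.45, [0, 0, 0], [0, 0, 0]], [0.45, [0, 0, 0], [0, 0, 0]], [0.45, [0, 0, 0], [0, 0, 0]]])

```text
time_s: 22.2
ee_pos: [549.1, -214.9, 186.0]
ee_rot: [180.0, -0.0, 4.8]
force: [-0.6, -0.4, 0.7]
gripper_width: 50.4
```

```bash
python3 -c "
from h import *
f=grab('wrist','w20'); g=L('w8'); print(f['origin'],f['orientation'],g['origin'],g['orientation'])
cv2.imwrite('pics/w20c.png',cv2.resize(cv2.imread('pics/w20.png')[0:200,220:420],None,fx=3,fy=3,interpolation=cv2.INTER_CUBIC))
cv2.imwrite('pics/w8d.png',cv2.resize(cv2.imread('pics/w8.png')[0:200,220:420],None,fx=3,fy=3,interpolation=cv2.INTER_CUBIC))
"; python3 plan.py
```

```text
[ 542.4 -134.3  357.2] [163.4  -0.1   4.8] [ 545.8 -173.3  358.3] [163.4  -0.1   4.2]
t 22.25 pos [ 549.1 -214.9  186. ] rot [180.   -0.    4.8] q [-22.5  20.7  90.2  -0.   69.1 -27.3] F [ 0.8 -0.4 -0.1] w 50.30315394994358
```

View pics/w20c.png

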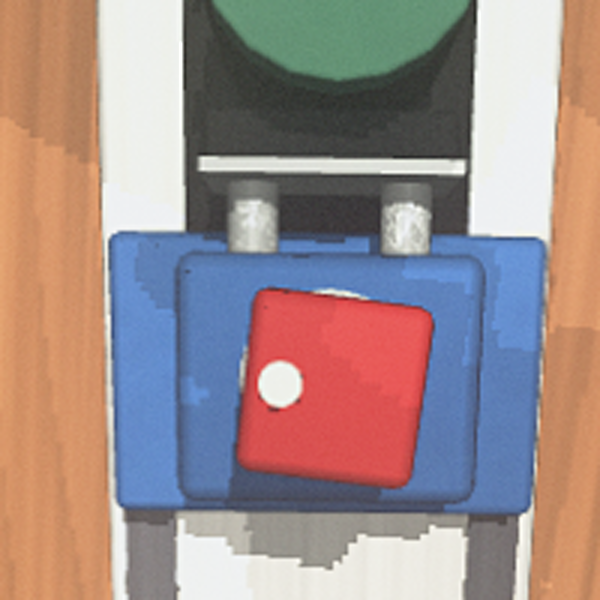

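View pics/w8d.png

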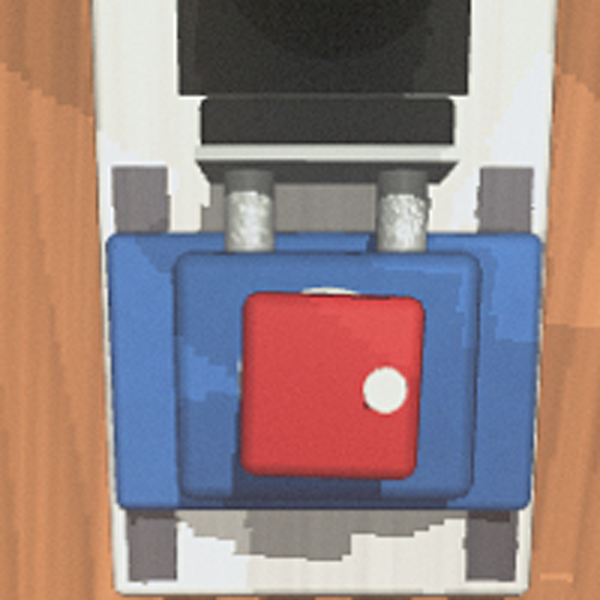

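The views are nearly identical in placing (carriage front edge at row 252 against 253). The pad's metal plate strip moved from row ≈154 to ≈164 in the 3x crop, i.e. toward the carriage. I take a sub-pixel profile.

Run:
```python
from h import *
for n in ('w8','w20'):
    f=L(n); g=cv2.cvtColor(f['image'],cv2.COLOR_RGB2GRAY).astype(float)
    im=f['image'].astype(float)
    print(n,'plate strip cols 310-335',np.round(g[44:62,308:338].mean(1)).astype(int))
    for xs in ((298,308),(348,360)):
        print('  rod cols R-B',xs,np.round((im[52:92,xs[0]:xs[1],0]-im[52:92,xs[0]:xs[1],2]).mean(1)).astype(int))
f=L('w20'); print('px/mm at plate top z72, y~32:', pj(f,0,31,72)-pj(f,0,32,72), 'z80', pj(f,0,31,60)-pj(f,0,32,60))
```

```text
w8 plate strip cols 310-335 [ 60  59  59  51 152 207 213 212 218 135  72  70  71  73  73  73  75 108]
  rod cols R-B (298, 308) [  7   4   1   2   2   3   4   3   3   3   3   3   4   6   6   6   4   2
   2   3   4   2   3   2   2   2   3   3   3   4   7  -6 -42 -72 -78 -80
 -85 -89 -89 -89]
  rod cols R-B (348, 360) [   6    5    2    1    2    2    3    3    3    3    3    3    3    4
    5    5    4    4    3    4    5    3    3    2    0    1    1    2
    3    4    7   -4  -44  -79  -87  -93  -99 -106  -94  -90]
w20 plate strip cols 310-335 [ 63  66  68  68  68  68  66  61 128 225 223 222 228 163  70  77  80  82]
  rod cols R-B (298, 308) [  6   5   5   5   5   4   1   2   3   3   3   4   4   2   3   4   5   4
   4   4   4   3   2   4   6   6   6   7   6   6   8   2 -30 -75 -82 -84
 -88 -93 -95 -94]
  rod cols R-B (348, 360) [   1    7    5    4    4    5    2    1    1    3    3    3    3    3
    3    3    4    4    4    2    1    2    3    4    4    3    4    5
    6    6    7    8   -7  -30  -76  -86  -92  -98 -104 -105]
px/mm at plate top z72, y~32: [-0.   1.6] z80 [-0.   1.5]
```

The pad has retracted about 2.3–2.6 mm against the unloaded picture, so about 10 N, which agrees with the torque rise. It needs about 1 mm more, 0.09 rad. I locate the knob for a regrip.

```bash
python3 - <<'E'
from h import *
f=L('w20'); c=cr(220,0,3)
q=[c(*u) for u in [(256,288),(434,310),(411,489),(238,467)]]
P=np.array([onz(f,u,125)[:2] for u in q]); m=P.mean(0); print(P,m,'jig',(m-_o)@JX if 0 else [(m-np.array([550,-130.1]))@JX,(m-np.array([550,-130.1]))@JY])
e=[P[1]-P[0],P[2]-P[3]]; print('yaw',[np.degrees(np.arctan2(v[1],v[0])) for v in e],[np.degrees(np.arctan2(-v[0],v[1])) for v in [P[0]-P[3],P[1]-P[2]]])
T=grab('top','t20'); S=grab('scene','s20')
cv2.imwrite('pics/s20c.png',cv2.resize(cv2.imread('pics/s20.png')[220:350,200:320],None,fx=4.5,fy=4.5,interpolation=cv2.INTER_CUBIC))
E
python3 plan.py 549.5 -142.7 187 -2.4 1
```

```text
[[ 533.3 -126.2]
 [ 566.  -127.3]
 [ 565.3 -160.1]
 [ 532.3 -158.8]] [ 549.3 -143.1] jig [np.float64(-1.6844689560081583), np.float64(-12.919398680421105)]
yaw [np.float64(-1.8645931157208075), np.float64(-2.348130907021007)] [np.float64(-1.7330401020181383), np.float64(-1.2219277738803398)]
t 22.35 pos [ 549.  -215.1  186. ] rot [180.   -0.    4.8] q [-22.5  20.7  90.2  -0.   69.1 -27.3] F [-0.4  1.   0.1] w 50.2094790911432
call 1 shift per row [  1.3 -14.4  -0.2] total [  6.5 -72.1  -1. ] rz/row 0.0252 total 0.1258 mm/row 14.5
```

View pics/s20c.png

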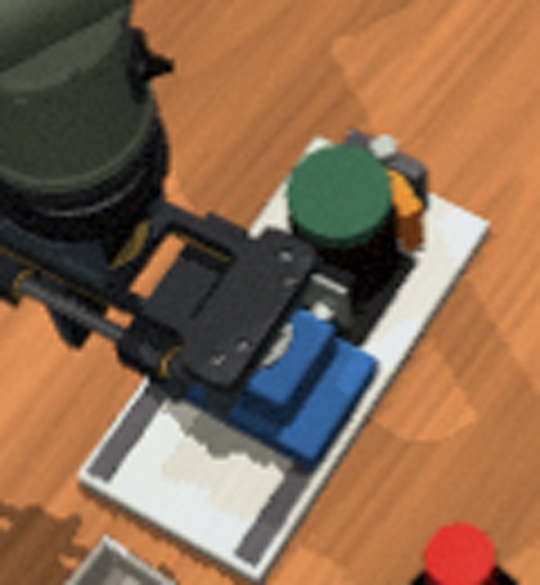

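The scene shows the jar (lid at crop (340,192)) upright and nested in the orange V, with the pad behind it. I move over the knob and regrip for the last 0.09 rad.

Request:
drive_tool(series=[[0.4, [1.5, -18, 0], [0, 0, 0.03]], [0.4, [3, -36, 0], [0, 0, 0.06]], [0.4, [4.5, -54, 0], [0, 0, 0.09]], [0.4, [6, -72, 0], [0, 0, 0.124]], [0.4, [6, -72, 0], [0, 0, 0.124]]])

```text
time_s: 22.85
ee_pos: [548.9, -141.2, 186.1]
ee_rot: [-180.0, 0.0, -2.2]
force: [0.3, 0.0, -0.2]
gripper_width: 54.6
```

Request:
drive_tool(series=[[0.4, [0, 0, 0], [0, 0, 0]], [0.4, [0, 0, 0], [0, 0, 0]], [0.4, [0, 0, 0], [0, 0, 0]], [0.4, [0, 0, 0], [0, 0, 0]], [0.4, [0, 0, 0], [0, 0, 0]]])

```text
time_s: 23.35
ee_pos: [549.0, -143.4, 185.9]
ee_rot: [180.0, -0.0, -2.3]
force: [-0.6, -0.2, 0.1]
gripper_width: 54.6
```

```bash
python3 plan.py 549.3 -142.8 97 -2.3 1; python3 -c "
from h import *
grab('wrist','w21')"
```

```text
t 23.35 pos [ 549.  -143.4  185.9] rot [180.   -0.   -2.3] q [-15.8  18.7  93.2  -0.   68.  -13.5] F [-0.6 -0.2  0.1] w 54.640873904088764
call 1 shift per row [ 0.1 -0.1 17.8] total [ 0.3 -0.6 88.9] rz/row -0.0001 total -0.0005 mm/row 17.8
```

View pics/w21.png

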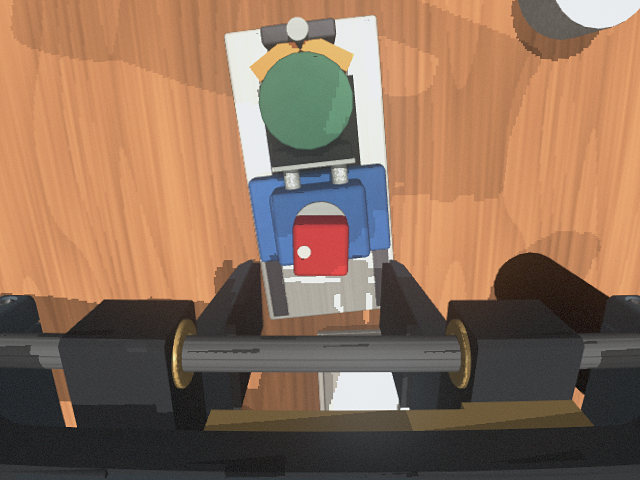

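The knob (293–348 px) is square and central between the fingers (257/387). I descend and grip.

Request:
drive_tool(series=[[0.4, [0.3, -0.5, 20], [0, 0, 0]], [0.4, [0.3, -0.5, 45], [0, 0, 0]], [0.4, [0.3, -0.5, 70], [0, 0, 0]], [0.4, [0.3, -0.5, 87], [0, 0, 0]], [0.4, [0.3, -0.5, 89], [0, 0, 0]]])

```text
time_s: 23.9
ee_pos: [547.6, -142.1, 94.7]
ee_rot: [-179.9, 0.3, -2.3]
force: [-0.0, 0.1, 0.2]
gripper_width: 54.9
```

Request:
drive_tool(series=[[0.4, [0, 0, 0], [0, 0, 0]], [0.4, [0, 0, 0], [0, 0, 0]], [0.8, [0, 0, 0], [0, 0, 0]], [0.8, [0, 0, 0], [0, 0, 0]], [0.8, [0, 0, 0], [0, 0, 0]]], squeeze=50)

```text
time_s: 24.4
ee_pos: [548.7, -142.5, 97.5]
ee_rot: [180.0, 0.1, -2.3]
force: [-6.1, 0.0, 7.4]
gripper_width: 33.7
```

Request:
drive_tool(series=[[0.8, [0, 0, 0], [0, 0, 0]], [0.8, [0, 0, 0], [0, 0, 0]], [0.8, [0, 0, 0], [0, 0, 0]], [0.8, [0, 0, 0], [0, 0, 0]], [0.8, [0, 0, 0], [0, 0, 0]]])

```text
time_s: 24.9
ee_pos: [548.7, -142.5, 97.5]
ee_rot: [180.0, 0.0, -2.3]
force: [-3.2, -0.8, 5.9]
gripper_width: 33.7
```

```bash
python3 kn.py
```

```text
t 24.90 jig x -2.15 y -12.26 z 97.5 yaw -2.29 (knob cw vs jig 96.4 deg=1.683 rad) Fy -0.5 Fx -3.2 Fz 5.9 Tz -0.060  eff6 -0.071  F.Y*.012+|Tz| -0.053 w 33.7 q6 -13
tool dir of feed: x -0.1122 y -0.9937 ; per 0.1rad -0.13 -1.19
```

Gripped; now +0.10 rad, slowly.

Request:
drive_tool(series=[[0.8, [0, -0.2, 0], [0, 0, 0.02]], [0.8, [-0.1, -0.5, 0], [0, 0, 0.04]], [0.8, [-0.1, -0.7, 0], [0, 0, 0.06]], [0.8, [-0.1, -1.0, 0], [0, 0, 0.08]], [0.8, [-0.1, -1.2, 0], [0, 0, 0.1]]])

```text
time_s: 25.4
ee_pos: [548.7, -141.4, 97.5]
ee_rot: [180.0, 0.0, -8.0]
force: [-3.8, 0.8, 6.5]
gripper_width: 34.0
```

```bash
python3 kn.py
```

```text
t 25.40 jig x -2.11 y -11.16 z 97.5 yaw -7.97 (knob cw vs jig 102.1 deg=1.782 rad) Fy 1.1 Fx -3.7 Fz 6.5 Tz 0.444  eff6 0.259  F.Y*.012+|Tz| 0.431 w 34.0 q6 -8
tool dir of feed: x -0.2100 y -0.9777 ; per 0.1rad -0.25 -1.17
```

The torque figure is 0.431 N m, against 0.26 + 0.012·14 = 0.428 expected. I let go, lift straight up and check the pad from above.

Request:
drive_tool(series=[[0.8, [0, 0, 0], [0, 0, 0]], [0.6, [0, 0, 0], [0, 0, 0]], [0.4, [0, 0, 0], [0, 0, 0]], [0.4, [0, 0, 0], [0, 0, 0]], [0.4, [0, 0, -5], [0, 0, 0]]])

```text
time_s: 25.9
ee_pos: [548.9, -141.1, 101.3]
ee_rot: [-180.0, 0.1, -8.0]
force: [-0.4, -1.5, 0.0]
gripper_width: 54.6
```

Request:
drive_tool(series=[[0.4, [0, 0, -20], [0, 0, 0]], [0.4, [0, 0, -50], [0, 0, -0.05]], [0.4, [0, 0, -80], [0, 0, -0.12]], [0.4, [0, 18, -84], [0, 0, -0.21]], [0.4, [0, 36, -84], [0, 0, -0.21]]])

```text
time_s: 26.4
ee_pos: [545.3, -177.3, 188.1]
ee_rot: [179.9, -0.2, 4.2]
force: [0.1, -0.1, -0.3]
gripper_width: 54.8
```

```bash
python3 plan.py 549 -213.6 186.5 4.2 1
```

```text
t 26.4 pos [ 545.3 -177.3  188.1] rot [179.9  -0.2   4.2] q [-19.2  19.   92.4  -0.   68.3 -23.3] F [ 0.1 -0.1 -0.3] w 54.81930423517479
call 1 shift per row [0.2 7.3 0.3] total [ 1.1 36.5  1.7] rz/row -0.0001 total -0.0006 mm/row 7.3
```

Request:
drive_tool(series=[[0.4, [1, 18, 1], [0, 0, 0]], [0.4, [2, 36, 1], [0, 0, 0]], [0.4, [2, 36, 1], [0, 0, 0]], [0.4, [2, 36, 1], [0, 0, 0]], [0.4, [2, 36, 1], [0, 0, 0]]])

```text
time_s: 26.9
ee_pos: [548.6, -212.2, 184.6]
ee_rot: [-180.0, 0.0, 4.0]
force: [0.9, 0.7, 0.4]
gripper_width: 54.6
```

Request:
drive_tool(series=[[0.4, [0, 0, 0], [0, 0, 0]], [0.4, [0, 0, 0], [0, 0, 0]], [0.4, [0, 0, 0], [0, 0, 0]], [0.4, [0, 0, 0], [0, 0, 0]], [0.4, [0, 0, 0], [0, 0, 0]]])

```text
time_s: 27.4
ee_pos: [548.7, -212.5, 185.0]
ee_rot: [180.0, -0.0, 4.0]
force: [0.1, -0.1, -0.1]
gripper_width: 54.6
```

Run:
```python
from h import *
f=grab('wrist','w22'); S=grab('scene','s22')
cv2.imwrite('pics/w22c.png',cv2.resize(cv2.imread('pics/w22.png')[0:200,220:420],None,fx=3,fy=3,interpolation=cv2.INTER_CUBIC))
cv2.imwrite('pics/s22c.png',cv2.resize(cv2.imread('pics/s22.png')[220:350,200:320],None,fx=4.5,fy=4.5,interpolation=cv2.INTER_CUBIC))
def cross(p,lev,rising):
    for i in range(len(p)-1):
        if rising and p[i]<lev<=p[i+1] or (not rising and p[i]>lev>=p[i+1]): return i+(lev-p[i])/(p[i+1]-p[i])
for n in ('w8','w20','w22'):
    f=L(n); im=f['image'].astype(float); g=im.mean(2)
    r=[]
    for xs in ((298,308),(348,360)):
        a=(im[60:100,xs[0]:xs[1],0]-im[60:100,xs[0]:xs[1],2]).mean(1); r.append(60+cross(a,-40,False))
    s=[]
    for xs in ((309,314),(320,330),(335,345)):
        p=g[40:70,xs[0]:xs[1]].mean(1); i0=40+cross(p,140,True); i1=40+cross(p[cross(p,140,True).__int__()+1:],140,False)+int(cross(p,140,True))+1; s.append((i0+i1)/2)
    print(n,'carriage rows',np.array(r),'strip',np.array(s),'gap at mid', np.mean(r)-np.polyval(np.polyfit([311,324.5,339.5],s,1),328.5), f['origin'],f['orientation'])
f=L('w22'); print(pj(f,0,33,72)-pj(f,0,34,72))
```

```text
w8 carriage rows [84.  83.9] strip [50.3 50.5 50.5] gap at mid 33.463067931238854 [ 545.8 -173.3  358.3] [163.4  -0.1   4.2]
w20 carriage rows [84.2 85.2] strip [54.4 54.7 54.9] gap at mid 29.998776559590794 [ 542.4 -134.3  357.2] [163.4  -0.1   4.8]
w22 carriage rows [86.3 86.2] strip [58.2 58.2 58.1] gap at mid 28.103791180882524 [ 543.2 -131.9  356.2] [163.4  -0.1   4.1]
[-0.   1.6]
```

View pics/w22c.png

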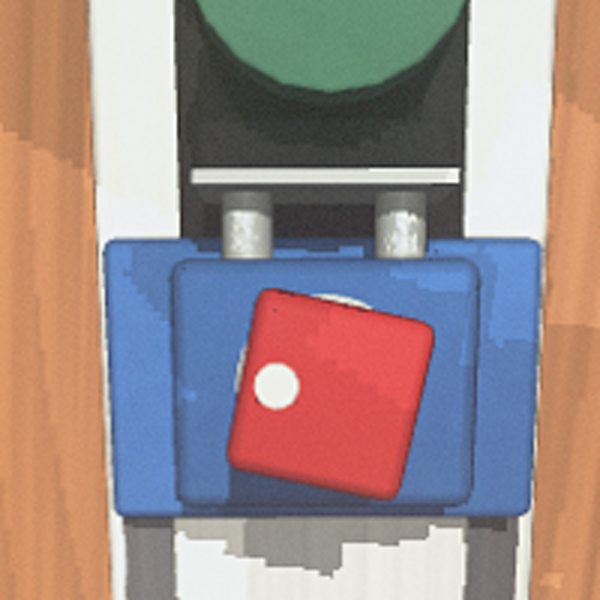

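View pics/s22c.png

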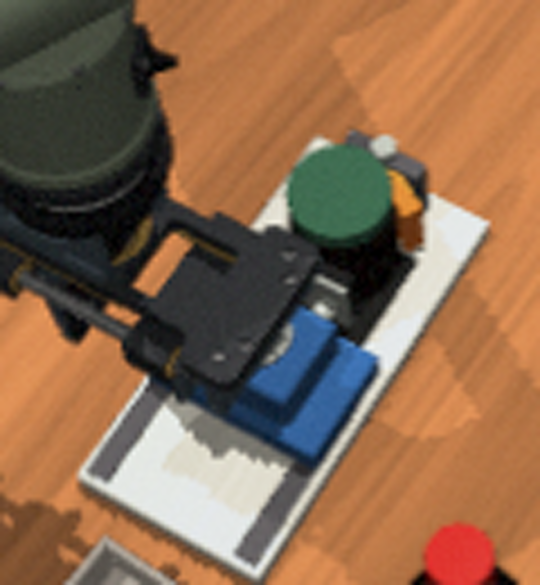

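The pad-to-carriage gap went from 33.5 px (unloaded) to 30.0 to 28.1 px. That is about 5.5 px at 1.6 px/mm, so about 3.4 mm in, or ~13.7 N. The scene shows the jar upright in the V (lid at crop (340,192)). I do a last check of the rest of the table before handing in.

Run:
```python
from h import *
T=grab('top','t22')
a=cv2.imread('pics/top0.png');b=cv2.imread('pics/t22.png')
cv2.imwrite('pics/fin.png',np.vstack([a[130:340],b[130:340]]))
s=env.state(); print(s['time_s'],s['force'],s['qvel'])
w=L('w21'); im=w['image']; hsv=cv2.cvtColor(im,cv2.COLOR_RGB2HSV)
m=cv2.inRange(hsv,(60,60,50),(90,255,255)); k,l,st,c=cv2.connectedComponentsWithStats(m); i=1+st[1:,4].argmax(); print('lid',st[i],jig(w,c[i],96))
```

```text
27.55 [ 0.3  0.4 -0.2] [-0.1  0.1  0.   0.   0.   0. ]
lid [ 259   52   94   98 7122] [-1.  75.3]
```

View pics/fin.png

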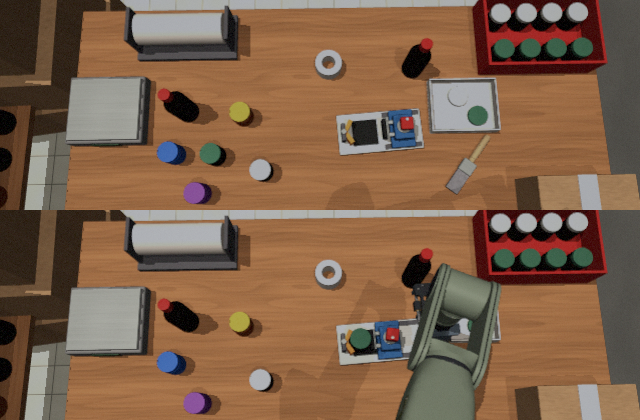

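The before/after top views show the bottles, jars, roll, tray and crate in the same places. Only the green jar has moved, and it is now in the jig at (360,338). The tool feels no force, so I hand in.

```bash
python3 -c "
from h import *
print(env.job_done()); print(env.state()['time_s'])"
```

```text
the job is handed in; nothing more can be done
None
the job is handed in; nothing more can be done
```

The green-lidded jar is upright in the orange V, clamped by the pad, and I handed the job in at about 27.6 s. I stood it on the black square and let go. I then turned the knob about 3.3 rad clockwise, let go to measure the pad, regripped for a last 0.10 rad, and let go again.

**Spring:** the last turning torque was 0.431 N m, against 0.428 expected at 14 N. The wrist pictures, unloaded against clamped, show the pad about 3.4 mm in (roughly 13.7 N) and well short of the 7 mm limit.

**Checks that disagreed:**
- At the first stop the picture taken with the knob held suggested about 3.2 mm. The torque and the clean overhead picture both gave about 2.5 mm (10 N), so I used those.
- The torque readings scatter by roughly 0.03 N m, about 2.5 N on the pad. Allowing for the sliding torque I saw before the V, the last reading could also mean about 12.6 N.
- The lid measured at jig y 75, just past the stated 60 to 74 mm. I put this down to a reading bias of nearly 2 mm seen earlier.

**Rest of the table:** the before and after views from above show the bottles, other jars, label roll and crate where they were. The arm hid part of the lid tray and the brush in the last one, so I could not confirm those two. The tool read zero force at the end.

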